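Spacer on the stud, power board held over its studs

TASK

We are fitting the power board into the steel chassis, and one stud still lacks its spacer. First find the loose spacer of the same length as the three already fitted, slide it over the bare stud until it stands fully down on the chassis floor, and let go of it; then pick the circuit board off the foam by its heatsink and carry it over the walls and capacitors without it bumping anything in the chassis. Finish while still holding it, level and still, about 10 mm above the stud tips and touching nothing there, its four holes lined up over the four studs and its terminal block towards the cable-gland wall, so that I can plug in the lead underneath; leave the rest of the bench as it is.

Things in the scene. Friction and masses are not known exactly. Their poses are not given: they have to be found in the camera images.
- chassis: Fixed open sheet-steel tray, 210 (x) by 260 (y) mm; walls 3 mm thick, tops 56 mm above the bench; inner floor 6 mm above the bench. Origin: centre of its underside, at bench height; z up. Three black cable glands stand out of its +x wall. Four upright 6 mm studs at x = +-52, y = -42 and +32 mm; all but the one at (-52, -42) carry a white spacer 20 mm across, 30 mm tall.
- bare_stud_base (a point): Foot of the bare stud, on the chassis floor (chassis frame -52, -42, 6 mm).
- bare_stud_tip (a point): Tip of the bare stud (chassis frame -52, -42, 51 mm), 45 mm above the floor, tapered over its last 3 mm; all studs are alike. Must come under board_hole_a.
- far_stud_tip (a point): Tip of the stud diagonally opposite (chassis frame 52, 32, 51 mm). Must come under board_hole_b.
- capacitors (a point): Midway between the tops of two black capacitors, 35 mm across, standing at (+-35, -107) mm in the chassis, tops 67 mm above the bench: the highest things in it.
- toroid (a point): Top of the bolt of the round transformer, 72 mm across, at (0, 89) mm in the chassis, 49 mm above the bench. A 20 mm high terminal strip stands beside it along the +x wall.
- spacer: The right spacer: loose white nylon tube standing upright on the bench, 20 mm outside diameter, 30 mm tall, 9.5 mm bore through (1.75 mm play all round on the stud), 15 g. Origin: centre of its lower end; z along the bore.
- spacer_short: A wrong spacer, same but 18 mm tall; leave alone. Origin: centre of its lower end.
- spacer_long: A wrong spacer, same but 44 mm tall; leave alone. Origin: centre of its lower end.
- foam: Fixed grey foam slab 150 by 120 by 20 mm that the board lies on (modelled rigid). Origin: centre of its underside.
- board: Loose green circuit board, 124 (x) by 94 (y) by 2.4 mm, about 0.3 kg, balanced within a few mm of its middle. Origin: centre of its underside; z up. Four 9 mm holes at x = +-52, y = +-37 mm. Black terminal block, 12 mm high, along its +x edge; two round capacitors 20 mm high and a 14 mm block along its -x edge.
- heatsink (a point): Middle of the top of the board's finned aluminium heatsink, 36.4 mm above the board's underside, over its origin. It measures 60 (board x) by 40 (board y) by 34 mm high. Grip its two flat sides, 40 mm apart along the board's y; the board beside them is bare for 27 mm to the edge, within 25 mm either side of the middle in x.
- board_hole_a (a point): Lower mouth of the board's hole at (-52, -37, 0) mm in the board's frame.
- board_hole_b (a point): Lower mouth of the hole diagonally opposite, at (52, 37, 0) mm in the board's frame.
- solder_reel: Bystander: solder reel standing on its flange, 60 mm across, 50 mm tall. Origin: centre of its underside.
- scissors: Bystander: orange-handled scissors lying flat, about 190 mm long, 11 mm high.
- screwdriver: Bystander: screwdriver lying on the bench near the robot.
- tape_roll: Bystander: empty tape core lying flat, 90 mm across, 20 mm high.
- clip0: Bystander: small U-shaped steel clip, 18 by 16 by 10 mm.
- clip1: Bystander: another such clip.

How it is judged:
By the outcome, as a careful person would: the job done as asked, in the order asked, and still so for the second after the job is handed in, while the arm keeps its last pose, push and grip.
It also fails if it takes over 61 s, if anything falls off the work surface, if the arm or the gripper's body presses on something with over 40 N, if the wrist force passes 120 N, or if a joint passes its speed limit or range.

ROBOT

A 6-joint arm with a two-finger parallel gripper is mounted at the origin on the work surface. World frame = base frame: x ahead of the robot, y to its left, z up, the work surface at z = 0. Lengths are in mm, angles in rad, forces in N, time in s.
With the tool pointing down it reaches from about 350 to 775 mm from the base axis. Payload 7.3 kg.
Tool frame: the origin (TCP) lies at the centre of the arm's flange, where the gripper is bolted on; the fingertips stand 178 mm ahead of it and the grasp point (between the pads) lies 159 mm ahead of it; z points along the fingers, y is the direction in which the jaws open and shut (so a half turn about z gives the same grasp; the last joint's range is limited). The gripper opens to 92 mm and grips with 3 to 60 N. Pads are 19 mm wide; open, the fingers measure 130 mm over their backs; the gripper's body (75 mm by 190 mm) begins 47 mm behind the grasp point.
Start: joints at [-1.291, 0.342, 1.524, -0, 1.275, -0.146], TCP at [216.87, -478.116, 404.741] pointing down, gripper open.
Joint ranges: [-2.53, 2.53], [-0.77, 2.02], [0.04, 2.7], [-1, 4.14], [0.28, 2.66], [-3.11, 3.11]. Speed limits (rad/s): [2.57, 2.57, 3.14, 3.14, 3.14, 3.14].

INTERFACE

Orientations are given as [roll, pitch, yaw] about the fixed x, y, z axes, in that order (R = Rz(yaw) Ry(pitch) Rx(roll)).
In Python, from plant import status, viewer, ticket gives the robot as it stands.
- The arm moves only by the tool play_rows, never from a script. Its argument "commands" is a list of rows, each an object with "offset": the shift along the tool's x, y, z in m, a list of three; "twist": the turn about the tool's z in degrees. A call has 1 to 5 rows; each row shifts and turns the commanded pose from where the row before left it, along the tool's axes as they then stand; what a row does not reach is not made up. A row lasts 1/10 s, in which the tool goes at most 50 mm and 8.59 degrees, less where a joint would pass 70% of its speed; a pose out of reach is approached as far as the arm can. A call with a gripper value outside its range is refused whole. "jaw" is the closure in counts, from 0 (fully open) to 255 (shut), set as the call begins (left out, the last holds). The fingers move at their own pace and stop on an object; the grip force is fixed at half the most. Time passes only in rows, so rows that do not move let the fingers close. It gives the time, the measured TCP pose, the force and the opening at its end, in the units of the state.
- status.get_obs(): the state, without advancing time (a new reading comes with each control period).
- viewer.capture(name): name is "scene" or "top" or "wrist"; returns the picture (480x640x3 uint8, red, green, blue); there is no depth.
- viewer.camera_params(name): a dict with "fov_y" (degrees; the focal length in pixels is half the picture's height over the tangent of half this angle, whatever the lens; pixels are square), "cx", "cy" (the principal point, pixels), "rvec" (rotation vector, rad) and "tvec" (3), from world to camera coordinates, as OpenCV has them; the wrist camera has in their place "T_tool_cam" (4x4, takes a point from camera to tool coordinates, whose origin is the TCP and whose axes are the flange's). Camera axes: x right, y down, z forward; pixel columns grow to the right and rows downward; lengths in mm; the calibration is good to about 2 mm. A picture is of the moment at which its call begins: read the wrist's pose just before it. camera_params takes no time and is no camera call.
- ticket.close_job(): hands the job in, once; it reports no verdict.
The state is a dict: "time": time; "joint_positions": joint angles; "dq": joint speeds; "tau": joint torques, N m; "tool_pos": TCP position; "tcp_rot": TCP orientation; "contact_force": force on the tool from outside, world axes, zero at the start; "moment": the same for the moment, N m; "grip_width": finger opening in mm.
Only numpy, scipy, OpenCV 4.12 (cv2) and the standard library are available. Lean on these libraries where they do the work, as an engineer would, in place of code of your own. Each camera call takes 0.05 s, during which the arm holds its last target.

## Working session

There is one attempt and no reset: what is moved stays moved. The work goes in short steps, Python scripts to look and compute and a tool call to move; the robot and the scene stay as the last step left them, time stands still between calls to the robot, and variables do not carry over. Pictures are saved under pics/ and viewed, and the job is handed in when it is done.

Besides the shell and the picture viewer there is one more tool, called after "Call:" by a JSON object that holds its "api" and its "payload". play_rows: Moves the arm, as the interface text tells. Its arguments: {"type":"object","properties":{"commands":{"type":"array"},"jaw":{"type":"number"}},"required":["commands"]}

```bash
ls; mkdir -p pics
python3 - <<'E'
from plant import status, viewer
import cv2
print(status.get_obs())
for n in ["scene","top","wrist"]:
    print(n,viewer.camera_params(n))
    cv2.imwrite(f"pics/{n}0.png",viewer.capture(n)[:,:,::-1])
E
```

```text
pics
{'time': 0.0, 'joint_positions': array([-1.29104494e+00,  3.42712517e-01,  1.52501410e+00, -3.89966647e-05,
        1.27540547e+00, -1.45987288e-01]), 'dq': array([-0.00045954, -0.00045062,  0.00240747,  0.00205155,  0.00109552,
       -0.00040171]), 'tau': array([ 1.03308135e-03, -4.31243491e+01, -2.44219673e+01,  7.16590066e-02,
        5.57850022e-02, -1.21453668e-04]), 'tool_pos': array([ 216.80467023, -477.99144343,  404.05107352]), 'tcp_rot': array([-3.14006417e+00, -1.87046363e-04,  4.25749910e-01]), 'contact_force': array([-0.78560416,  0.83952862,  0.78268233]), 'moment': array([-0.00345201,  0.02076646,  0.00143391]), 'grip_width': 91.93294611756824}
scene {'fov_y': 43.6141029312658, 'cx': 313.30252975147806, 'cy': 241.8471539023284, 'rvec': array([ 0.82218509,  2.40214898, -1.25826561]), 'tvec': array([ 393.19031586,  -92.38160636, 1510.78362205])}
top {'fov_y': 57.04916064902924, 'cx': 320.5766294728154, 'cy': 249.65919466936333, 'rvec': array([ 2.10185374, -2.16416544,  0.11153385]), 'tvec': array([ -7.64001714, 487.05088399, 930.50480475])}
wrist {'fov_y': 66.09491568028139, 'cx': 317.87286118774796, 'cy': 244.82173995108457, 'T_tool_cam': array([[-1.98988711e-04, -9.65871250e-01, -2.59022566e-01,
         6.89437544e+01],
       [ 9.99999934e-01, -1.13463060e-04, -3.45135916e-04,
         4.49836920e-01],
       [ 3.03967366e-04, -2.59022617e-01,  9.65871209e-01,
         2.19120820e+01],
       [ 0.00000000e+00,  0.00000000e+00,  0.00000000e+00,
         1.00000000e+00]])}
```

View pics/scene0.png

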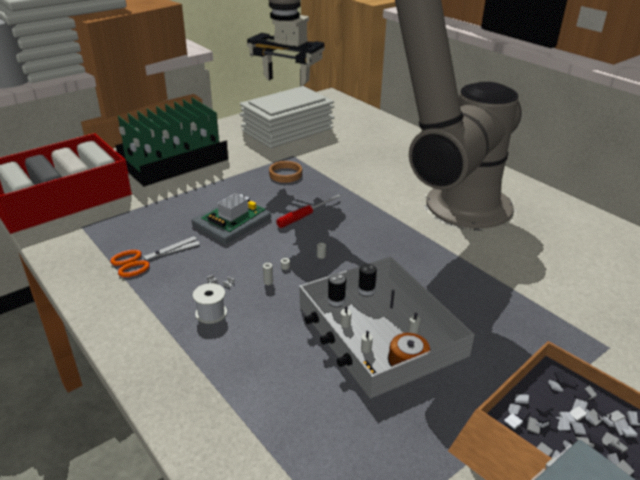

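View pics/top0.png

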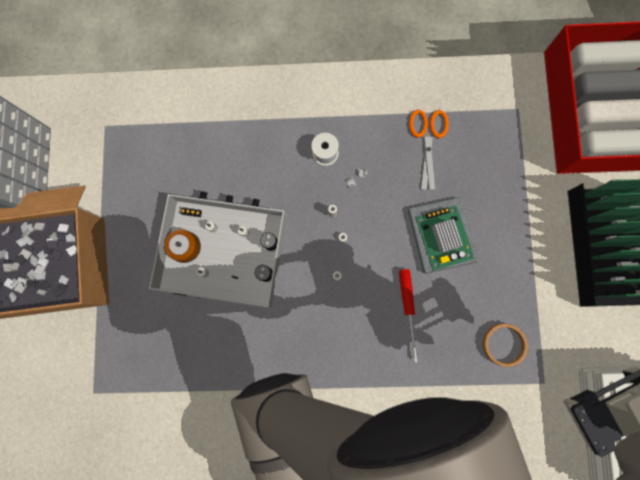

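View pics/wrist0.png

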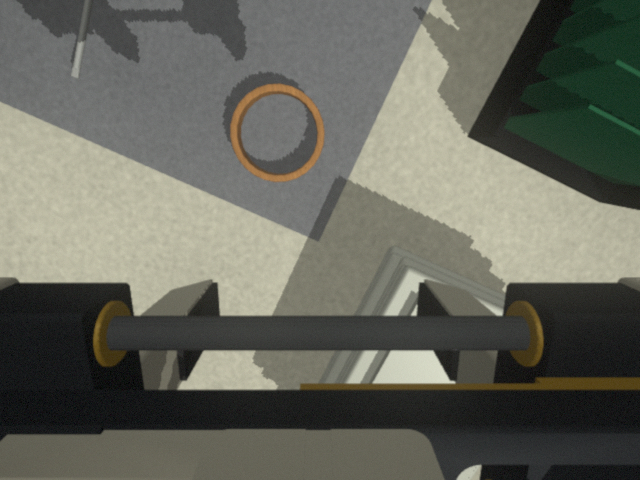

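```bash
cat > h.py <<'E'
import numpy as np, cv2
from scipy.spatial.transform import Rotation as R
from plant import status, viewer
def cam(n,obs=None):
    p=viewer.camera_params(n); f=240/np.tan(np.radians(p['fov_y']/2))
    K=np.array([[f,0,p['cx']],[0,f,p['cy']],[0,0,1]])
    if 'rvec' in p: Rm=cv2.Rodrigues(p['rvec'])[0]; t=np.array(p['tvec'])
    else:
        o=obs or status.get_obs()
        T=np.eye(4);T[:3,:3]=R.from_euler('xyz',o['tcp_rot']).as_matrix();T[:3,3]=o['tool_pos']
        W=np.linalg.inv(T@p['T_tool_cam']); Rm=W[:3,:3];t=W[:3,3]
    return K,Rm,t
def ray(c,uv):
    K,Rm,t=c; d=Rm.T@np.linalg.inv(K)@np.array([uv[0],uv[1],1.]); return -Rm.T@t,d
def onz(c,uv,z):
    o,d=ray(c,uv); return o+d*(z-o[2])/d[2]
def proj(c,P):
    K,Rm,t=c; q=np.atleast_2d(P)@Rm.T+t; q=q@K.T; return q[:,:2]/q[:,2:]
def crop(img,x0,y0,x1,y1,s,fn):
    c=cv2.resize(img[y0:y1,x0:x1,::-1],None,fx=s,fy=s,interpolation=cv2.INTER_CUBIC); cv2.imwrite(fn,c)
E
python3 - <<'E'
from h import *
t=cv2.imread('pics/top0.png')[:,:,::-1]; s=cv2.imread('pics/scene0.png')[:,:,::-1]
crop(t,140,180,300,315,5,'pics/t_ch.png'); crop(t,300,110,480,290,3.3,'pics/t_r.png'); crop(s,190,230,350,330,5,'pics/s_sp.png')
ct=cam('top')
for uv,z in [((332,208),44),((342,237),18),((337,275),30),((441,236),40),((435,235),20)]: print(uv,z,onz(ct,uv,z))
cs=cam('scene')
for uv in [(268,285),(285,270),(321,256)]: print(onz(cs,uv,0))
E
```

```text
(332, 208) 44 [576.30022936 -49.63487821  44.        ]
(342, 237) 18 [515.71788598 -69.76398403  18.        ]
(337, 275) 30 [430.45988663 -55.928411    30.        ]
(441, 236) 40 [ 507.2025324  -282.59840707   40.        ]
(435, 235) 20 [ 513.12623329 -274.49071819   20.        ]
[583.23862755 -44.13319983   0.        ]
[525.39211279 -64.29304394   0.        ]
[432.37456228 -57.24531569   0.        ]
```

View pics/t_ch.png

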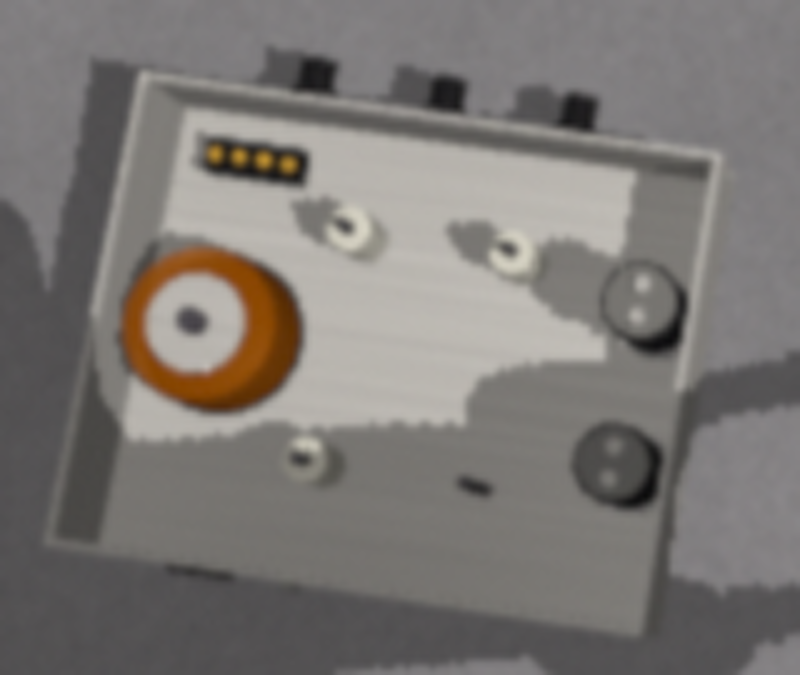

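View pics/t_r.png

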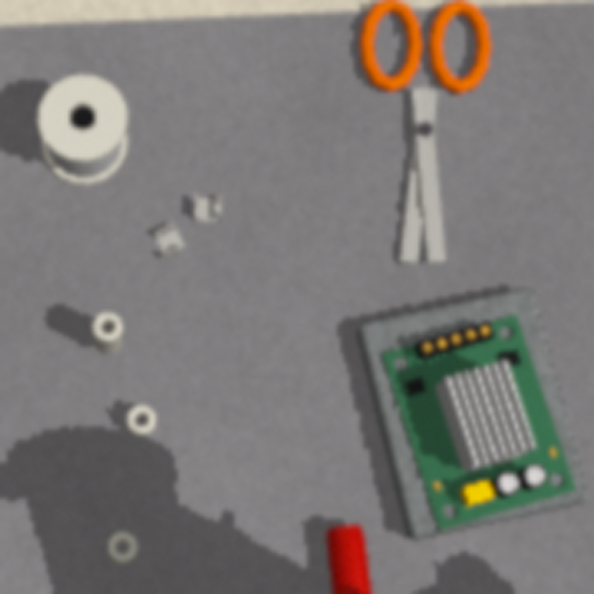

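View pics/s_sp.png

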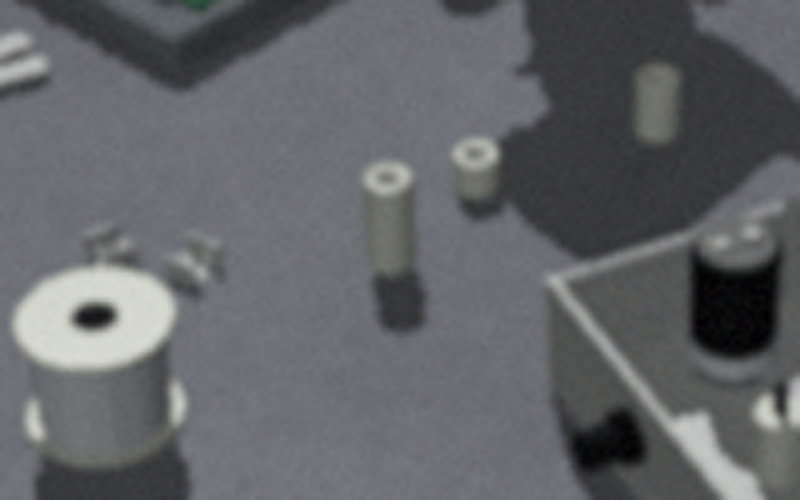

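```bash
cat > fit.py <<'E'
from h import *
from scipy.optimize import least_squares
def fitpose(c,pts,uv,z0,x0):
    pts=np.array(pts,float); uv=np.array(uv,float)
    def f(p):
        Rz=R.from_euler('z',p[2]).as_matrix(); return (proj(c,pts@Rz.T+[p[0],p[1],z0])-uv).ravel()
    s=least_squares(f,x0,loss='soft_l1'); return s.x,s.fun.reshape(-1,2)
E
python3 - <<'E'
from fit import *
c=cam('top')
ch=[((105,130,56),(140,70)),((105,-130,56),(722,152)),((-105,-130,56),(650,637)),((-105,130,56),(45,545)),
((0,89,49),(192,321)),((52,32,51),(334,222)),((52,-42,51),(500,245)),((-52,32,51),(293,457)),((-52,-42,6),(490,491)),((-52,-42,51),(460,480)),((35,-107,67),(642,298)),((-35,-107,67),(612,460))]
uv=(np.array([b for a,b in ch])+.5)/5-.5+[140,180]
x,r=fitpose(c,[a for a,b in ch],uv,0,[500,250,-.14]); print(x,np.degrees(x[2])); print(r.round(1).tolist())
# board z=20
b=[((52,37,2.4),(402,365)),((52,-37,2.4),(505,331)),((-52,37,2.4),(449,511)),((-52,-37,2.4),(557,480)),((30,20,36.4),(440,377)),((30,-20,36.4),(511,359)),((-30,-20,36.4),(538,448)),((-30,20,36.4),(468,470)),((62,47,2.4),(384,352)),((-62,-47,2.4),(578,490))]
s=3.3
uv=(np.array([q for a,q in b])+.5)/s-.5+[300,110]
x,r=fitpose(c,[a for a,q in b],uv,20,[510,-280,.2]); print(x,np.degrees(x[2])); print(r.round(1).tolist())
fo=[((75,60,20),(360,323)),((-75,60,20),(412,537)),((-75,-60,20),(582,497)),((75,-60,20),(530,290))]
uv=(np.array([q for a,q in fo])+.5)/s-.5+[300,110]
x,r=fitpose(c,[a for a,q in fo],uv,0,[510,-280,.2]); print('foam',x,np.degrees(x[2])); print(r.round(1).tolist())
print(onz(c,[(122+.5)/s-.5+300,(546+.5)/s-.5+110],30))
E
```

```text
[ 4.91921809e+02  2.00771318e+02 -1.73077321e-01] -9.916600016610811
[[-0.1, 0.4], [-0.1, -0.1], [-1.4, -0.4], [0.1, 0.1], [-0.2, -0.0], [0.9, -0.0], [0.9, -0.0], [0.4, -0.0], [-0.7, -0.3], [0.6, 0.3], [-0.6, -0.0], [0.0, 0.1]]
[ 5.06946417e+02 -2.94566106e+02  2.53166844e-01] 14.505391665364932
[[-0.3, -0.6], [0.6, 0.4], [0.2, 0.1], [0.0, 0.1], [2.0, 0.0], [-1.5, 0.2], [-0.6, 0.0], [2.5, -1.4], [-0.6, 0.4], [-0.4, 0.1]]
foam [ 5.14999428e+02 -2.90872709e+02  1.81749412e-01] 10.413474237042378
[[-1.0, -0.4], [-0.6, 0.5], [1.9, 1.0], [0.3, -1.7]]
[430.25368987 -55.09951202  30.        ]
```

```bash
cat >> h.py <<'E'
def plan(target,yaw,n,obs=None):
    "print n rows: straight to target TCP pos & yaw"
    o=obs or status.get_obs(); Rm=R.from_euler('xyz',o['tcp_rot']); p=np.array(o['tool_pos'])
    cur=o['tcp_rot'][2]; dt=-np.degrees((yaw-cur+np.pi)%(2*np.pi)-np.pi)
    d=(np.array(target)-p)/n; 
    for i in range(n):
        off=Rm.inv().apply(d)/1000; print('{"offset":[%.4f,%.4f,%.4f],"twist":%.2f}'%(*off,dt/n)); Rm=Rm*R.from_euler('z',dt/n,degrees=True)
E
python3 -c "
from h import *
plan([431,-56,330],-.173,10)"
```

```text
{"offset":[0.0369,-0.0296,0.0075],"twist":3.43}
{"offset":[0.0351,-0.0317,0.0075],"twist":3.43}
{"offset":[0.0331,-0.0338,0.0075],"twist":3.43}
{"offset":[0.0311,-0.0357,0.0075],"twist":3.43}
{"offset":[0.0289,-0.0375,0.0075],"twist":3.43}
{"offset":[0.0266,-0.0392,0.0075],"twist":3.43}
{"offset":[0.0242,-0.0407,0.0075],"twist":3.43}
{"offset":[0.0217,-0.0421,0.0075],"twist":3.43}
{"offset":[0.0191,-0.0433,0.0075],"twist":3.43}
{"offset":[0.0165,-0.0443,0.0075],"twist":3.43}
```

Call:
{"api": "play_rows", "payload": {"commands": [{"offset":[0.037,-0.03,0.007],"twist":3.4},{"offset":[0.035,-0.032,0.007],"twist":3.4},{"offset":[0.033,-0.034,0.007],"twist":3.4},{"offset":[0.031,-0.036,0.007],"twist":3.4},{"offset":[0.029,-0.037,0.007],"twist":3.4}], "jaw": 60}}

```text
time: 0.65
tool_pos: [323.6, -264.6, 369.4]
tcp_rot: [-3.142, -0.0, 0.126]
contact_force: [1.1, -0.1, -0.6]
grip_width: 70.0
```

Call:
{"api": "play_rows", "payload": {"commands": [{"offset":[0.027,-0.039,0.008],"twist":3.4},{"offset":[0.024,-0.041,0.008],"twist":3.4},{"offset":[0.022,-0.042,0.008],"twist":3.4},{"offset":[0.019,-0.043,0.008],"twist":3.4},{"offset":[0.016,-0.044,0.008],"twist":3.4}]}}

```text
time: 1.15
tool_pos: [430.0, -53.5, 329.4]
tcp_rot: [3.141, -0.0, -0.17]
contact_force: [1.0, -0.8, -0.2]
grip_width: 69.9
```

Call:
{"api": "play_rows", "payload": {"commands": [{"offset":[0,0,0],"twist":0},{"offset":[0,0,0],"twist":0}]}}

```text
time: 1.35
tool_pos: [429.6, -54.4, 329.4]
tcp_rot: [3.141, 0.001, -0.164]
contact_force: [-0.2, 0.1, 0.2]
grip_width: 70.3
```

Run:
```python
from h import *
o=status.get_obs(); print(o['time'],o['tool_pos'],o['tcp_rot'],o['grip_width'])
im=viewer.capture('wrist'); cv2.imwrite('pics/w1.png',im[:,:,::-1])
c=cam('wrist',o); print(proj(c,[[431,-56.5,30],[431,-56.5,0]]))
```

```text
1.35 [429.6082868  -54.42699245 329.35647281] [ 3.14135609e+00  9.73401184e-04 -1.63851657e-01] 70.34401288928655
[[319.35535331 235.87732914]
 [319.20844835 227.54713811]]
```

View pics/w1.png

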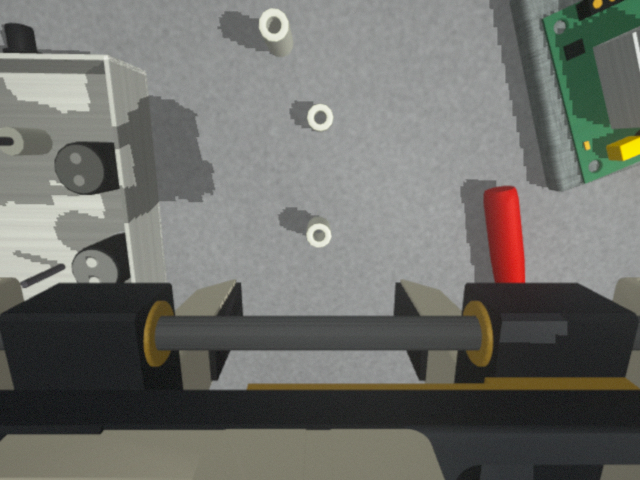

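Run:
```python
from h import *
c=cam('wrist'); p=onz(c,(318.5,235.5),30); print(p)
# long & short dia check
for z in (18,30,44): print(z, np.linalg.norm(onz(c,(306.5,235.5),z)-onz(c,(331,235.5),z)))
plan([p[0],p[1],183],-.165,5)
```

```text
[431.26422712 -56.93531931  30.        ]
18 19.782730063234144
30 18.96303418532076
44 18.006722327755185
{"offset":[0.0004,0.0002,0.0293],"twist":-0.01}
{"offset":[0.0004,0.0002,0.0293],"twist":-0.01}
{"offset":[0.0004,0.0002,0.0293],"twist":-0.01}
{"offset":[0.0004,0.0002,0.0293],"twist":-0.01}
{"offset":[0.0004,0.0002,0.0293],"twist":-0.01}
```

Call:
{"api": "play_rows", "payload": {"commands": [{"offset":[0.0004,0.0002,0.03],"twist":0},{"offset":[0.0004,0.0002,0.03],"twist":0},{"offset":[0.0004,0.0002,0.03],"twist":0},{"offset":[0.0004,0.0002,0.03],"twist":0},{"offset":[0.0004,0.0002,0.02],"twist":0}]}}

```text
time: 1.9
tool_pos: [430.5, -58.5, 188.3]
tcp_rot: [3.142, 0.001, -0.17]
contact_force: [0.4, -0.3, -0.3]
grip_width: 70.1
```

Call:
{"api": "play_rows", "payload": {"commands": [{"offset":[0,0,0.006],"twist":0},{"offset":[0,0,0],"twist":0}]}}

```text
time: 2.1
tool_pos: [431.0, -57.9, 183.5]
tcp_rot: [-3.142, 0.001, -0.17]
contact_force: [-0.3, 0.2, 0.8]
grip_width: 70.4
```

Run:
```python
from h import *
o=status.get_obs(); print(o['time'],o['tool_pos'],o['tcp_rot'],o['contact_force'])
im=viewer.capture('wrist'); cv2.imwrite('pics/w2.png',im[:,:,::-1])
```

```text
2.1 [431.02176869 -57.90400371 183.48715778] [-3.14158998e+00  1.18844436e-03 -1.69589050e-01] [-0.34607897  0.22572301  0.84631456]
```

View pics/w2.png

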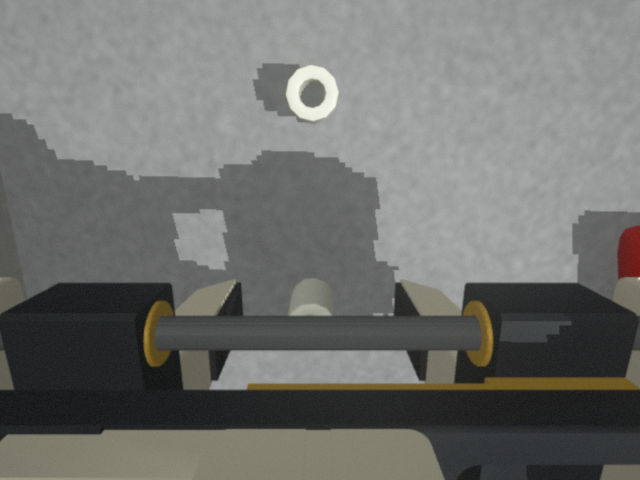

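Call:
{"api": "play_rows", "payload": {"commands": [{"offset":[0,-0.0018,0],"twist":0},{"offset":[0,0,0],"twist":0}]}}

```text
time: 2.35
tool_pos: [431.9, -55.1, 184.7]
tcp_rot: [3.141, -0.002, -0.168]
contact_force: [0.4, 0.4, 0.3]
grip_width: 70.2
```

Call:
{"api": "play_rows", "payload": {"commands": [{"offset":[0,0,0],"twist":0},{"offset":[0,0,0],"twist":0},{"offset":[0,0,0],"twist":0},{"offset":[0,0,0],"twist":0},{"offset":[0,0,0],"twist":0}], "jaw": 255}}

```text
time: 2.85
tool_pos: [431.6, -55.0, 183.7]
tcp_rot: [3.142, -0.0, -0.167]
contact_force: [-1.0, 0.1, -0.5]
grip_width: 34.7
```

Call:
{"api": "play_rows", "payload": {"commands": [{"offset":[0,0,0],"twist":0},{"offset":[0,0,0],"twist":0}]}}

```text
time: 3.05
tool_pos: [431.6, -55.0, 183.7]
tcp_rot: [3.142, 0.0, -0.168]
contact_force: [0.1, 0.4, 0.2]
grip_width: 19.1
```

Run:
```python
from h import *
o=status.get_obs(); print(o['time'],o['tool_pos'],o['tcp_rot'],o['contact_force'],o['grip_width'])
im=viewer.capture('wrist'); cv2.imwrite('pics/w3.png',im[:,:,::-1])
```

```text
3.05 [431.59920097 -55.02370964 183.6847673 ] [ 3.14152550e+00  3.59175345e-05 -1.67633566e-01] [0.12550921 0.38208496 0.21515461] 19.052307554426122
```

View pics/w3.png

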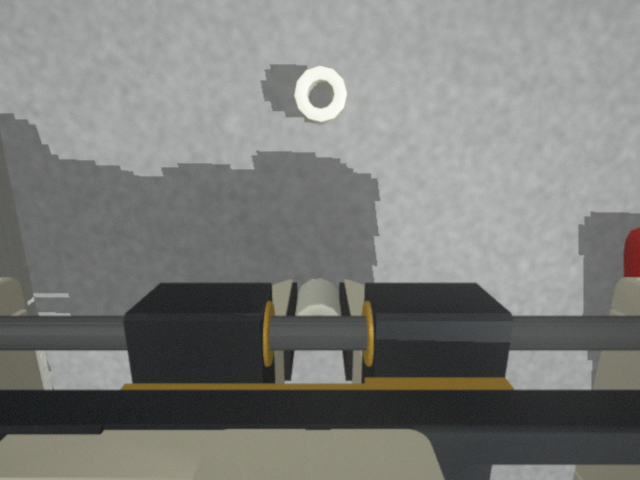

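Call:
{"api": "play_rows", "payload": {"commands": [{"offset":[0,0,-0.01],"twist":0},{"offset":[0,0,-0.03],"twist":0},{"offset":[0,0,-0.04],"twist":0},{"offset":[0,-0.02,-0.04],"twist":0},{"offset":[0,-0.035,-0.03],"twist":0}]}}

```text
time: 3.6
tool_pos: [440.8, -1.3, 336.8]
tcp_rot: [3.141, -0.003, -0.171]
contact_force: [1.0, -0.1, -0.9]
grip_width: 18.9
```

Run:
```python
from h import *
o=status.get_obs(); print(o['grip_width'],o['tool_pos'])
plan([410,185,355],-.173,5)
```

```text
18.945044592772838 [440.80233054  -1.25216184 336.84814601]
{"offset":[-0.0124,-0.0357,-0.0037],"twist":0.03}
{"offset":[-0.0124,-0.0357,-0.0037],"twist":0.03}
{"offset":[-0.0124,-0.0356,-0.0037],"twist":0.03}
{"offset":[-0.0124,-0.0356,-0.0037],"twist":0.03}
{"offset":[-0.0125,-0.0356,-0.0037],"twist":0.03}
```

Call:
{"api": "play_rows", "payload": {"commands": [{"offset":[-0.012,-0.036,-0.004],"twist":0},{"offset":[-0.012,-0.036,-0.004],"twist":0},{"offset":[-0.012,-0.036,-0.004],"twist":0},{"offset":[-0.012,-0.036,-0.004],"twist":0},{"offset":[-0.012,-0.034,-0.003],"twist":0}]}}

```text
time: 4.1
tool_pos: [410.6, 186.3, 353.8]
tcp_rot: [-3.141, -0.001, -0.167]
contact_force: [0.7, 0.2, 0.1]
grip_width: 18.9
```

Call:
{"api": "play_rows", "payload": {"commands": [{"offset":[0,0,0],"twist":0},{"offset":[0,0,0],"twist":0},{"offset":[0,0,0],"twist":0}]}}

```text
time: 4.4
tool_pos: [411.3, 184.1, 352.9]
tcp_rot: [3.141, -0.0, -0.168]
contact_force: [0.1, -0.3, -0.7]
grip_width: 18.7
```

Run:
```python
from h import *
o=status.get_obs(); print(o['time'],o['tool_pos'],o['tcp_rot'],o['contact_force'],o['grip_width'])
im=viewer.capture('wrist'); o2=status.get_obs(); print(o2['tool_pos'],o2['tcp_rot']);cv2.imwrite('pics/w4.png',im[:,:,::-1])
np.save('w4.npy',np.r_[o['tool_pos'],o['tcp_rot']])
```

```text
4.4 [411.28578375 184.06755984 352.8522631 ] [ 3.14116880e+00 -6.12279157e-05 -1.68085353e-01] [ 0.10331653 -0.3093946  -0.74614056] 18.713626419700297
[411.42881037 183.83043259 352.77538583] [ 3.14119166e+00  4.67378078e-05 -1.68877187e-01]
```

View pics/w4.png

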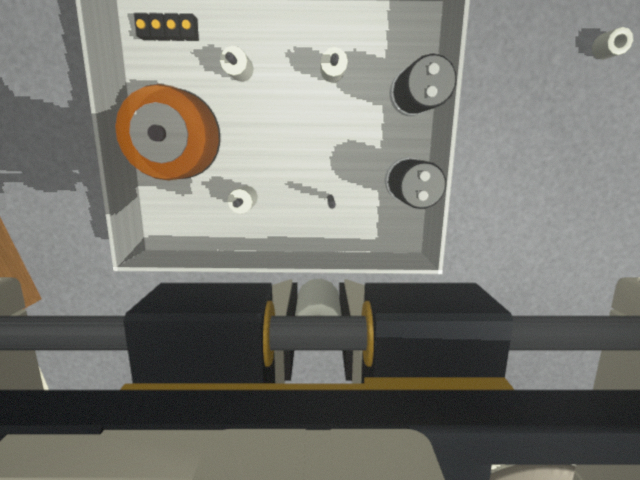

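Excellent view: the bare stud is at about (332,200); the other three at (232,60), (333,60), (239,202). Zoom and fit.

Run:
```python
from h import *
t=cv2.imread('pics/w4.png')[:,:,::-1]
crop(t,200,30,360,120,5,'pics/w4a.png'); crop(t,200,170,360,280,5,'pics/w4b.png');
```

```text
(no output)
```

View pics/w4a.png

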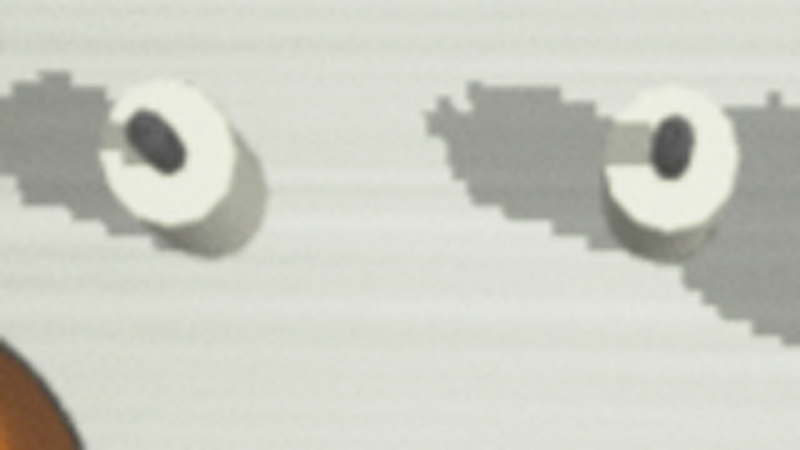

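View pics/w4b.png

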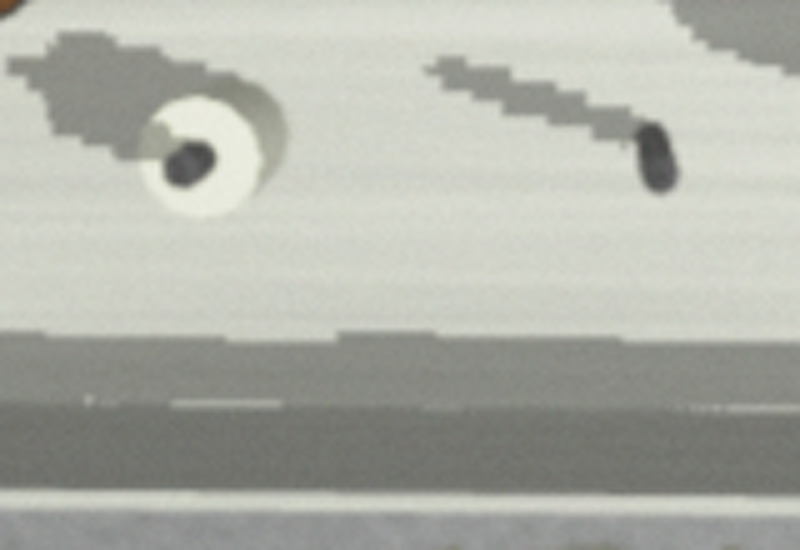

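Run:
```python
from fit import *
v=np.load('w4.npy'); c=cam('wrist',dict(tool_pos=v[:3],tcp_rot=v[3:]))
A=[((52,32,51),(144,126)),((52,-42,51),(676,128)),((52,32,36),(169,152)),((52,-42,36),(672,158))]
B=[((-52,32,51),(184,167)),((-52,-42,51),(659,180)),((-52,-42,6),(651,135)),((-52,32,36),(201,156))]
C=[((-105,130,56),(115,270)),((-105,-130,56),(442,272)),((0,89,49),(157,132)),((35,-107,67),(432,81)),((-35,-107,67),(423,187))]
uv=np.vstack([(np.array([b for a,b in A])+.5)/5-.5+[200,30],(np.array([b for a,b in B])+.5)/5-.5+[200,170],[b for a,b in C]])
P=[a for a,b in A+B+C]
for k in (8,13):
    x,r=fitpose(c,P[:k],uv[:k],0,[492,200,-.17]); print(x,np.degrees(x[2])); print(r.round(1).tolist())
    Rz=R.from_euler('z',x[2]).as_matrix(); print('stud',Rz@[-52,-42,6]+[x[0],x[1],0],'boardpos',Rz@[0,-5,0]+[x[0],x[1],0])
```

```text
[ 4.93083935e+02  2.00348537e+02 -1.78405889e-01] -10.221904486137007
[[-0.3, -0.4], [0.5, 0.4], [-0.5, -0.7], [0.4, -0.7], [-1.1, 1.3], [0.9, -0.4], [0.5, 0.7], [-0.5, 0.6]]
stud [434.45592566 168.24313926   6.        ] boardpos [492.19662976 195.42789766   0.        ]
[ 4.93048279e+02  2.00435727e+02 -1.80784552e-01] -10.35819184611665
[[-0.2, -0.4], [0.6, 0.7], [-0.4, -0.7], [0.4, -0.5], [-1.4, 1.2], [0.6, -0.2], [0.3, 0.9], [-0.7, 0.6], [-3.0, 0.7], [0.3, 2.5], [-2.6, 0.1], [2.1, -1.3], [1.8, -0.7]]
stud [434.3440679  168.46987668   6.        ] boardpos [492.14927198 195.51721262   0.        ]
```

Run:
```python
from h import *
p=viewer.camera_params('wrist'); K,_,_=cam('wrist')
Ti=np.linalg.inv(p['T_tool_cam'])
def pj(P): q=np.atleast_2d(P)@Ti[:3,:3].T+Ti[:3,3]; q=q@K.T; return q[:,:2]/q[:,2:]
for dx in (-1.5,0,1.5):
  th=np.linspace(0,2*np.pi,73)
  for z in (153.3,183.3):
    u=pj(np.c_[dx+10*np.cos(th),10*np.sin(th),0*th+z]); print(dx,z,u[:,1].min(),u[:,1].max(),u[:,0].min(),u[:,0].max())
for n in ('w3','w4'):
  im=cv2.imread(f'pics/{n}.png')[:,:,::-1]; crop(im,250,260,390,330,5.7,f'pics/{n}s.png')
```

```text
-1.5 153.3 308.5654005410024 354.5363179925323 290.9688047020974 341.7689152556245
-1.5 183.3 281.0953315589634 320.3373280800497 295.4399526581125 337.79075197339614
0 153.3 304.982569239438 351.200589627388 290.8958615214729 341.83227594229965
0 183.3 278.0564340878597 317.47414589037635 295.3891657679356 337.8346559987799
1.5 153.3 301.3801076442203 347.84722889326883 290.82252585393985 341.8959775549483
1.5 183.3 275.0037104490805 314.59832047882156 295.33815126293825 337.8787567915133
```

View pics/w4s.png

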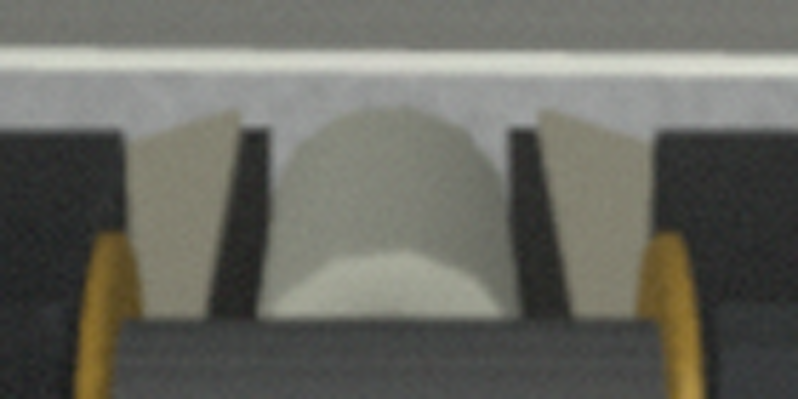

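```bash
python3 -c "
from h import *
plan([404.6,174.1,250],-.179,5)"
```

```text
{"offset":[-0.0010,0.0021,0.0206],"twist":0.12}
{"offset":[-0.0010,0.0021,0.0206],"twist":0.12}
{"offset":[-0.0010,0.0021,0.0206],"twist":0.12}
{"offset":[-0.0010,0.0021,0.0206],"twist":0.12}
{"offset":[-0.0010,0.0021,0.0206],"twist":0.12}
```

Call:
{"api": "play_rows", "payload": {"commands": [{"offset":[-0.001,0.002,0.02],"twist":0.1},{"offset":[-0.001,0.002,0.02],"twist":0.1},{"offset":[-0.001,0.002,0.02],"twist":0.1},{"offset":[-0.001,0.002,0.02],"twist":0.1},{"offset":[-0.001,0.002,0.022],"twist":0.1}]}}

```text
time: 4.95
tool_pos: [405.0, 174.5, 250.2]
tcp_rot: [-3.142, -0.001, -0.179]
contact_force: [-0.4, 0.6, 0.5]
grip_width: 18.9
```

Call:
{"api": "play_rows", "payload": {"commands": [{"offset":[0,0,0],"twist":0},{"offset":[0,0,0],"twist":0},{"offset":[0,0,0],"twist":0},{"offset":[0,0,0],"twist":0}]}}

```text
time: 5.35
tool_pos: [405.1, 175.7, 251.7]
tcp_rot: [-3.141, -0.002, -0.177]
contact_force: [0.1, 0.7, 0.1]
grip_width: 19.0
```

Run:
```python
from h import *
o=status.get_obs(); print(o['time'],o['tool_pos'],o['tcp_rot'],o['contact_force'],o['grip_width'])
im=viewer.capture('wrist'); o2=status.get_obs(); print(o2['tool_pos'],o2['tcp_rot']);cv2.imwrite('pics/w5.png',im[:,:,::-1])
np.save('w5.npy',np.r_[o['tool_pos'],o['tcp_rot']]); c=cam('wrist',o)
print(proj(c,[[434.1,168.8,51],[434.1,168.8,6]]))
crop(im,240,140,400,330,4,'pics/w5a.png')
```

```text
5.35 [405.12391662 175.69091902 251.70148988] [-3.14083298e+00 -1.99383710e-03 -1.76624537e-01] [0.12102487 0.67728159 0.08010043] 19.00651688965943
[405.01320551 175.73975258 251.57410542] [-3.14095311e+00 -1.75737938e-03 -1.76449917e-01]
[[320.37207111 229.16182545]
 [319.94348259 213.32524879]]
```

View pics/w5.png

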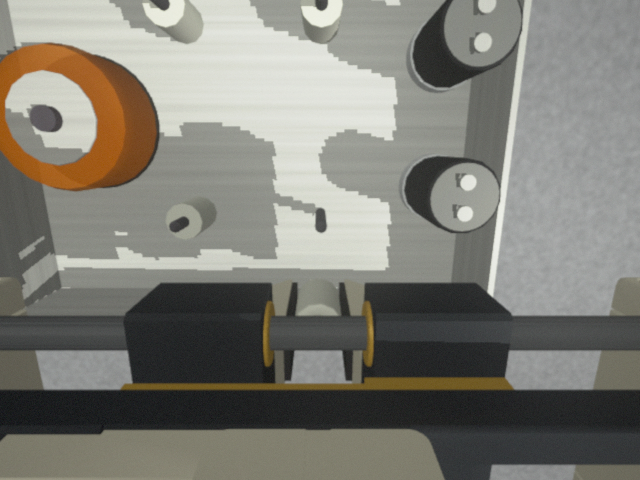

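View pics/w5a.png

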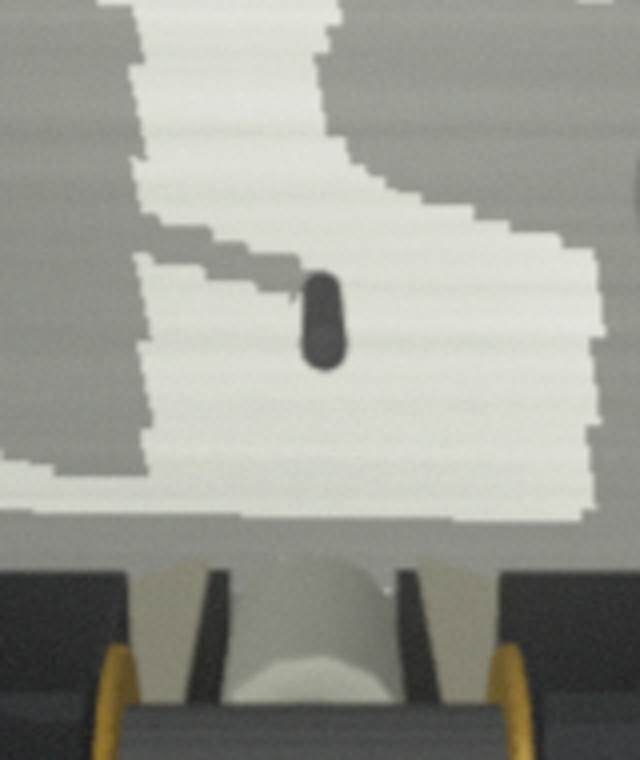

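```bash
python3 -c "
from h import *
plan([434.6,169.1,246],-.179,3)"
```

```text
{"offset":[0.0101,0.0004,0.0019],"twist":0.05}
{"offset":[0.0101,0.0004,0.0019],"twist":0.05}
{"offset":[0.0101,0.0004,0.0019],"twist":0.05}
```

Call:
{"api": "play_rows", "payload": {"commands": [{"offset":[0.0101,0.0004,0.002],"twist":0.05},{"offset":[0.0101,0.0004,0.002],"twist":0.05},{"offset":[0.0101,0.0004,0.002],"twist":0.05},{"offset":[0,0,0],"twist":0},{"offset":[0,0,0],"twist":0}]}}

```text
time: 5.9
tool_pos: [434.5, 169.0, 244.3]
tcp_rot: [3.141, 0.001, -0.18]
contact_force: [-0.5, 0.2, -0.3]
grip_width: 19.2
```

Call:
{"api": "play_rows", "payload": {"commands": [{"offset":[0,0,0],"twist":0},{"offset":[0,0,0],"twist":0}]}}

```text
time: 6.1
tool_pos: [434.0, 169.3, 244.7]
tcp_rot: [3.141, 0.0, -0.179]
contact_force: [-0.2, 0.9, -0.6]
grip_width: 19.1
```

Run:
```python
from h import *
o=status.get_obs(); print(o['time'],o['tool_pos'],o['tcp_rot'],o['contact_force'],o['grip_width'])
im=viewer.capture('wrist');cv2.imwrite('pics/w6.png',im[:,:,::-1]); s=viewer.capture('scene')
crop(im,200,200,440,330,3.3,'pics/w6a.png');crop(s,280,240,480,400,4,'pics/s6.png')
plan([434.6,169.1,236],-.179,5)
```

```text
6.1 [434.00521836 169.28313724 244.66556292] [ 3.14139865e+00  3.27099012e-04 -1.78748397e-01] [-0.21657735  0.85073185 -0.59525313] 19.10162218890898
{"offset":[0.0001,0.0000,0.0018],"twist":0.00}
{"offset":[0.0001,0.0000,0.0018],"twist":0.00}
{"offset":[0.0001,0.0000,0.0018],"twist":0.00}
{"offset":[0.0001,0.0000,0.0018],"twist":0.00}
{"offset":[0.0001,0.0000,0.0018],"twist":0.00}
```

View pics/w6a.png

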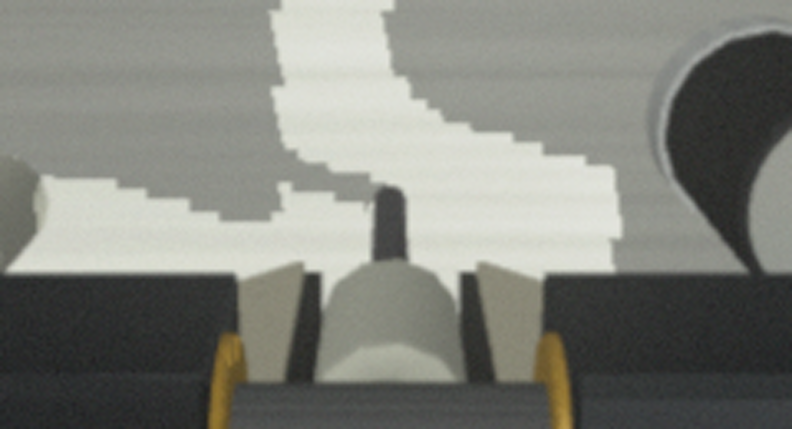

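View pics/s6.png

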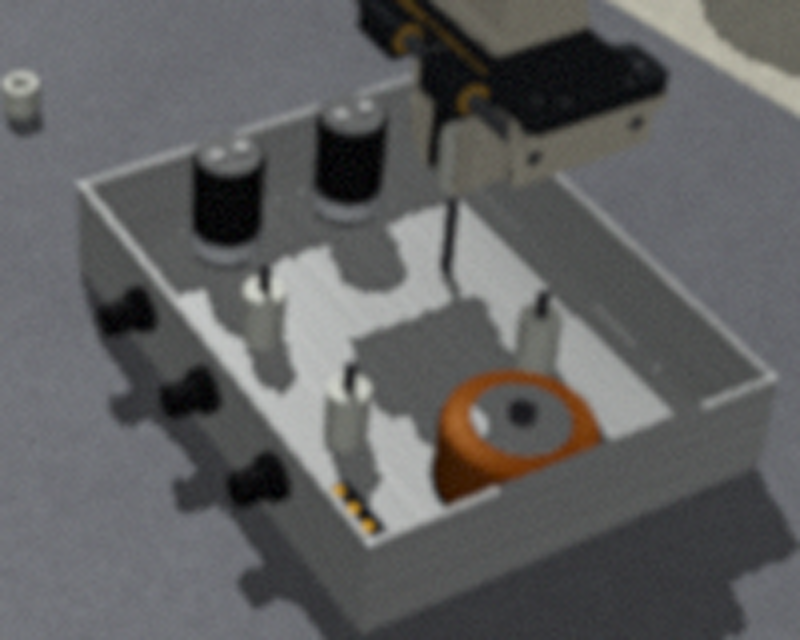

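Call:
{"api": "play_rows", "payload": {"commands": [{"offset":[0.0003,0,0.003],"twist":0},{"offset":[0,0,0.003],"twist":0},{"offset":[0,0,0.003],"twist":0},{"offset":[0,0,0.002],"twist":0},{"offset":[0,0,0.002],"twist":0}]}}

```text
time: 6.7
tool_pos: [434.6, 169.2, 231.4]
tcp_rot: [3.141, 0.0, -0.179]
contact_force: [-0.3, -0.5, 1.0]
grip_width: 18.9
```

Call:
{"api": "play_rows", "payload": {"commands": [{"offset":[0,0,0.002],"twist":0},{"offset":[0,0,0],"twist":0}]}}

```text
time: 6.9
tool_pos: [434.5, 169.1, 229.4]
tcp_rot: [3.141, 0.0, -0.179]
contact_force: [-0.2, 1.0, 0.0]
grip_width: 19.0
```

Call:
{"api": "play_rows", "payload": {"commands": [{"offset":[0,0,0.006],"twist":0},{"offset":[0,0,0.007],"twist":0},{"offset":[0,0,0.007],"twist":0},{"offset":[0,0,0.006],"twist":0},{"offset":[0,0,0.004],"twist":0}]}}

```text
time: 7.4
tool_pos: [434.4, 169.1, 198.9]
tcp_rot: [3.141, 0.001, -0.179]
contact_force: [-0.1, -0.9, 0.3]
grip_width: 19.3
```

Run:
```python
from h import *
o=status.get_obs(); print(o['tool_pos'],o['contact_force'])
im=viewer.capture('wrist');crop(im,200,200,440,330,3.3,'pics/w7a.png')
```

```text
[434.43846988 169.11597328 198.87560735] [-0.0739818  -0.89866868  0.25781836]
```

View pics/w7a.png

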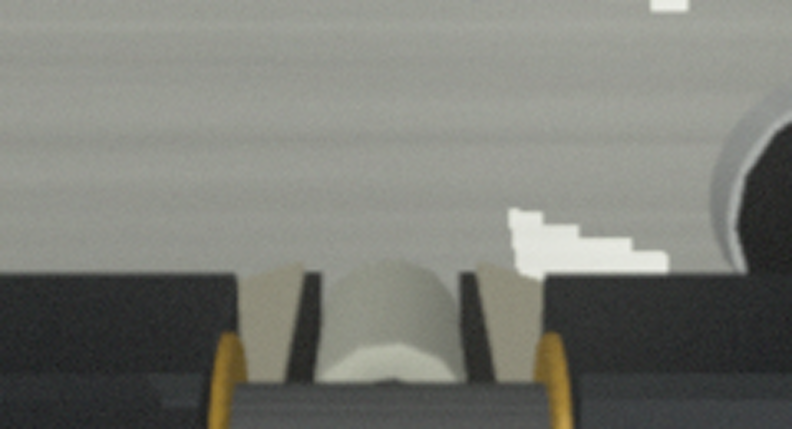

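Call:
{"api": "play_rows", "payload": {"commands": [{"offset":[0,0,0.004],"twist":0},{"offset":[0,0,0.003],"twist":0},{"offset":[0,0,0.001],"twist":0},{"offset":[0,0,0.0005],"twist":0},{"offset":[0,0,0],"twist":0}]}}

```text
time: 7.95
tool_pos: [434.6, 169.2, 191.3]
tcp_rot: [3.142, -0.0, -0.179]
contact_force: [-0.3, 0.1, -0.3]
grip_width: 18.8
```

Call:
{"api": "play_rows", "payload": {"commands": [{"offset":[0,0,0.0008],"twist":0},{"offset":[0,0,0],"twist":0}]}}

```text
time: 8.15
tool_pos: [434.6, 169.2, 190.4]
tcp_rot: [3.142, -0.0, -0.179]
contact_force: [-0.9, 0.4, 0.2]
grip_width: 18.9
```

Call:
{"api": "play_rows", "payload": {"commands": [{"offset":[0,0,0.0007],"twist":0},{"offset":[0,0,0],"twist":0}]}}

```text
time: 8.35
tool_pos: [434.6, 169.1, 189.7]
tcp_rot: [3.142, -0.0, -0.179]
contact_force: [-0.1, -0.3, -0.6]
grip_width: 19.2
```

Call:
{"api": "play_rows", "payload": {"commands": [{"offset":[0,0,0.0005],"twist":0},{"offset":[0,0,0],"twist":0}]}}

```text
time: 8.55
tool_pos: [434.6, 169.2, 189.6]
tcp_rot: [3.142, -0.0, -0.179]
contact_force: [-1.6, 0.6, 5.6]
grip_width: 19.0
```

Call:
{"api": "play_rows", "payload": {"commands": [{"offset":[0,0,-0.0003],"twist":0},{"offset":[0,0,0],"twist":0},{"offset":[0,0,0],"twist":0},{"offset":[0,0,0],"twist":0}], "jaw": 145}}

```text
time: 8.95
tool_pos: [434.6, 169.1, 189.4]
tcp_rot: [3.141, 0.0, -0.179]
contact_force: [-0.0, 0.2, 0.4]
grip_width: 39.1
```

Call:
{"api": "play_rows", "payload": {"commands": [{"offset":[0,0,-0.004],"twist":0},{"offset":[0,0,-0.01],"twist":0},{"offset":[0,0,-0.02],"twist":0},{"offset":[0,0,-0.03],"twist":0},{"offset":[0,0,-0.04],"twist":0}]}}

```text
time: 9.45
tool_pos: [434.0, 169.0, 294.3]
tcp_rot: [3.14, 0.002, -0.179]
contact_force: [1.0, 0.0, -0.4]
grip_width: 39.9
```

Call:
{"api": "play_rows", "payload": {"commands": [{"offset":[-0.007,0.01,-0.04],"twist":0},{"offset":[-0.007,0,-0.03],"twist":0},{"offset":[-0.006,0,-0.01],"twist":0},{"offset":[0,0,0],"twist":0}]}}

```text
time: 9.85
tool_pos: [412.6, 163.0, 375.1]
tcp_rot: [-3.14, -0.003, -0.179]
contact_force: [-0.1, 0.3, -0.1]
grip_width: 39.8
```

Run:
```python
from h import *
o=status.get_obs(); print(o['time'],o['tool_pos'],o['tcp_rot'])
im=viewer.capture('wrist');cv2.imwrite('pics/w8.png',im[:,:,::-1])
np.save('w8.npy',np.r_[o['tool_pos'],o['tcp_rot']])
```

```text
9.85 [412.57034339 163.01732133 375.14256183] [-3.140292   -0.00321219 -0.17861868]
```

View pics/w8.png

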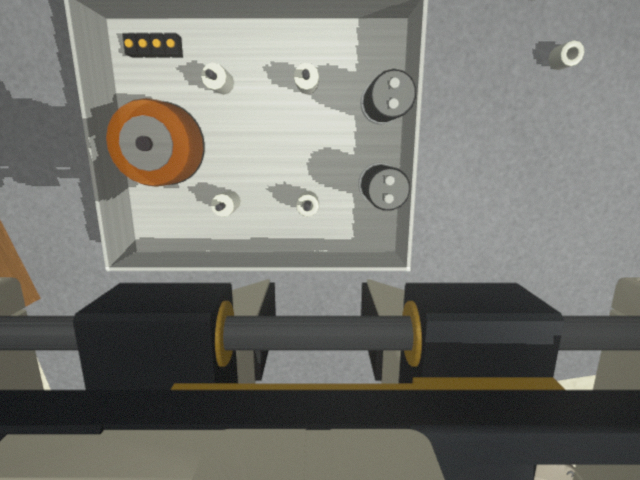

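```bash
python3 -c "
from h import *
plan([475,-286,390],.253,11)"
```

```text
{"offset":[0.0128,0.0392,-0.0015],"twist":-2.25}
{"offset":[0.0113,0.0396,-0.0015],"twist":-2.25}
{"offset":[0.0097,0.0400,-0.0015],"twist":-2.25}
{"offset":[0.0081,0.0404,-0.0015],"twist":-2.25}
{"offset":[0.0065,0.0407,-0.0015],"twist":-2.25}
{"offset":[0.0049,0.0409,-0.0015],"twist":-2.25}
{"offset":[0.0033,0.0411,-0.0015],"twist":-2.25}
{"offset":[0.0017,0.0412,-0.0015],"twist":-2.25}
{"offset":[0.0001,0.0412,-0.0015],"twist":-2.25}
{"offset":[-0.0015,0.0412,-0.0015],"twist":-2.25}
{"offset":[-0.0031,0.0411,-0.0015],"twist":-2.25}
```

Call:
{"api": "play_rows", "payload": {"commands": [{"offset":[0.013,0.039,-0.0015],"twist":-2.25},{"offset":[0.011,0.04,-0.0015],"twist":-2.25},{"offset":[0.01,0.04,-0.0015],"twist":-2.25},{"offset":[0.008,0.04,-0.0015],"twist":-2.25},{"offset":[0.0065,0.041,-0.0015],"twist":-2.25}], "jaw": 0}}

```text
time: 10.4
tool_pos: [441.3, -42.9, 379.3]
tcp_rot: [-3.141, 0.003, 0.019]
contact_force: [0.7, -0.4, -0.4]
grip_width: 74.9
```

Call:
{"api": "play_rows", "payload": {"commands": [{"offset":[0.005,0.041,-0.0015],"twist":-2.25},{"offset":[0.003,0.041,-0.0015],"twist":-2.25},{"offset":[0.002,0.041,-0.0015],"twist":-2.25},{"offset":[0,0.041,-0.0015],"twist":-2.25},{"offset":[-0.0015,0.041,-0.0015],"twist":-2.25}]}}

```text
time: 10.9
tool_pos: [469.4, -246.7, 386.3]
tcp_rot: [-3.139, 0.002, 0.215]
contact_force: [0.4, 0.9, 0.8]
grip_width: 92.0
```

Call:
{"api": "play_rows", "payload": {"commands": [{"offset":[-0.003,0.041,-0.0015],"twist":-2.25},{"offset":[0,0,0],"twist":0},{"offset":[0,0,0],"twist":0},{"offset":[0,0,0],"twist":0},{"offset":[0,0,0],"twist":0}]}}

```text
time: 11.4
tool_pos: [475.3, -284.4, 389.5]
tcp_rot: [-3.141, 0.001, 0.254]
contact_force: [0.5, 0.3, 0.1]
grip_width: 92.0
```

Run:
```python
from h import *
o=status.get_obs(); print(o['time'],o['tool_pos'],o['tcp_rot'])
im=viewer.capture('wrist');cv2.imwrite('pics/w9.png',im[:,:,::-1])
np.save('w9.npy',np.r_[o['tool_pos'],o['tcp_rot']])
crop(im,200,80,440,280,3.3,'pics/w9a.png')
```

```text
11.4 [ 475.31707438 -284.3789303   389.54831698] [-3.14056174e+00  6.97034503e-04  2.54248641e-01]
```

View pics/w9.png

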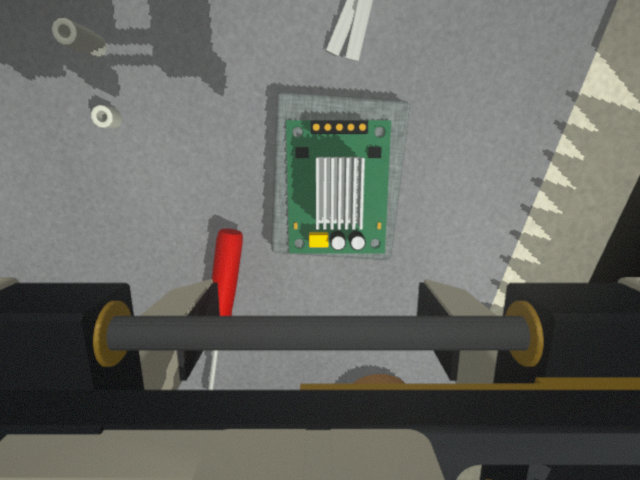

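View pics/w9a.png

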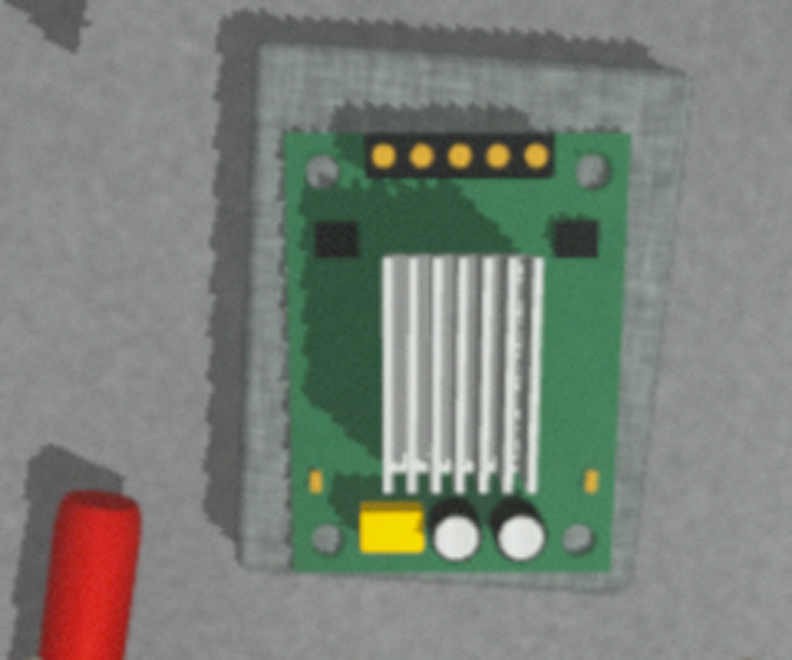

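Run:
```python
from fit import *
v=np.load('w9.npy'); c=cam('wrist',dict(tool_pos=v[:3],tcp_rot=v[3:]))
A=[((52,37,2.4),(322,172)),((52,-37,2.4),(592,172)),((-52,37,2.4),(327,539)),((-52,-37,2.4),(578,538)),
((62,47,2.4),(285,132)),((62,-47,2.4),(630,132)),((-62,47,2.4),(293,572)),((-62,-47,2.4),(611,572)),
((30,20,36.4),(383,257)),((30,-20,36.4),(544,257)),((-30,20,36.4),(384,494)),((-30,-20,36.4),(538,494))]
uv=(np.array([b for a,b in A])+.5)/3.3-.5+[200,80]
P=[a for a,b in A]
for sl in (slice(0,8),slice(8,12),slice(0,12)):
    x,r=fitpose(c,P[sl],uv[sl],20,[507,-290,.25]); print(x,np.degrees(x[2])); print(r.round(1).tolist())
```

```text
[ 5.08441542e+02 -2.94632589e+02  2.55132128e-01] 14.617994152989674
[[-0.4, -0.6], [0.5, -0.7], [-0.2, 0.6], [0.2, 0.8], [-0.7, -0.2], [0.7, -0.3], [-0.0, 0.5], [0.0, 0.4]]
[ 5.08396095e+02 -2.94890895e+02  2.57430582e-01] 14.749685858815244
[[0.1, 0.3], [0.0, 0.1], [0.1, -0.2], [-0.2, -0.3]]
[ 5.08420852e+02 -2.94738653e+02  2.55321265e-01] 14.628830897235424
[[-0.3, -0.5], [0.6, -0.6], [-0.1, 0.6], [0.3, 0.8], [-0.6, -0.1], [0.8, -0.3], [0.1, 0.5], [0.1, 0.4], [-0.0, 0.2], [-0.1, 0.1], [-0.1, -0.3], [-0.5, -0.3]]
```

```bash
python3 -c "
from h import *
o=status.get_obs();print(o['tool_pos'],o['tcp_rot'])
plan([508.2,-293.9,230],.2565,5)"
```

```text
[ 475.3534489  -284.42627208  389.86940374] [-3.14116153e+00  3.02415032e-04  2.54346831e-01]
{"offset":[0.0059,0.0035,0.0320],"twist":-0.02}
{"offset":[0.0059,0.0035,0.0320],"twist":-0.02}
{"offset":[0.0059,0.0035,0.0320],"twist":-0.02}
{"offset":[0.0059,0.0035,0.0320],"twist":-0.02}
{"offset":[0.0059,0.0035,0.0320],"twist":-0.02}
```

Call:
{"api": "play_rows", "payload": {"commands": [{"offset":[0.0059,0.0035,0.029],"twist":0},{"offset":[0.0059,0.0035,0.029],"twist":0},{"offset":[0.0059,0.0035,0.029],"twist":0},{"offset":[0.0059,0.0035,0.029],"twist":0},{"offset":[0.0059,0.0035,0.029],"twist":-0.1}], "jaw": 50}}

```text
time: 11.95
tool_pos: [508.6, -294.2, 244.3]
tcp_rot: [3.141, -0.0, 0.256]
contact_force: [0.1, -0.0, -0.3]
grip_width: 73.6
```

Call:
{"api": "play_rows", "payload": {"commands": [{"offset":[0,0,0],"twist":0},{"offset":[0,0,0],"twist":0},{"offset":[0,0,0],"twist":0}]}}

```text
time: 12.25
tool_pos: [508.5, -295.0, 246.9]
tcp_rot: [3.139, -0.002, 0.255]
contact_force: [0.2, 0.4, -0.4]
grip_width: 74.0
```

Run:
```python
from h import *
o=status.get_obs(); print(o['time'],o['tool_pos'],o['tcp_rot'])
im=viewer.capture('wrist');cv2.imwrite('pics/w10.png',im[:,:,::-1])
plan([508.2,-293.9,204],.2565,5)
```

```text
12.25 [ 508.51515336 -295.03307193  246.93703658] [ 3.13929453e+00 -1.71137177e-03  2.55185993e-01]
{"offset":[-0.0000,-0.0003,0.0086],"twist":-0.02}
{"offset":[-0.0000,-0.0003,0.0086],"twist":-0.02}
{"offset":[-0.0000,-0.0003,0.0086],"twist":-0.02}
{"offset":[-0.0000,-0.0003,0.0086],"twist":-0.02}
{"offset":[-0.0000,-0.0003,0.0086],"twist":-0.02}
```

View pics/w10.png

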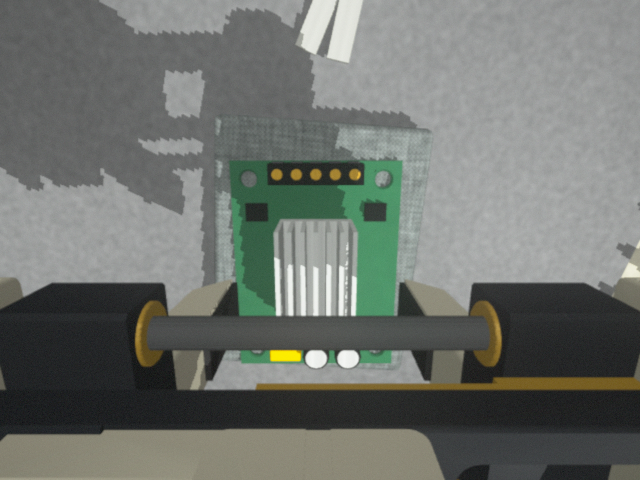

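Call:
{"api": "play_rows", "payload": {"commands": [{"offset":[0,-0.0002,0.01],"twist":0},{"offset":[0,-0.0002,0.01],"twist":0},{"offset":[0,-0.0002,0.009],"twist":0},{"offset":[0,-0.0002,0.007],"twist":0},{"offset":[0,-0.0002,0.005],"twist":0}]}}

```text
time: 12.8
tool_pos: [507.7, -294.0, 202.9]
tcp_rot: [-3.141, 0.001, 0.255]
contact_force: [0.2, 0.4, -1.5]
grip_width: 73.8
```

Call:
{"api": "play_rows", "payload": {"commands": [{"offset":[0,0,0],"twist":0},{"offset":[0,0,0],"twist":0},{"offset":[0,0,0],"twist":0}]}}

```text
time: 13.1
tool_pos: [508.1, -294.3, 204.4]
tcp_rot: [3.141, -0.0, 0.255]
contact_force: [0.4, 0.4, 0.8]
grip_width: 74.2
```

Good. Close on the heatsink.

Call:
{"api": "play_rows", "payload": {"commands": [{"offset":[0,0,0],"twist":0},{"offset":[0,0,0],"twist":0},{"offset":[0,0,0],"twist":0},{"offset":[0,0,0],"twist":0},{"offset":[0,0,0],"twist":0}], "jaw": 255}}

```text
time: 13.6
tool_pos: [508.0, -294.2, 204.1]
tcp_rot: [3.141, -0.0, 0.255]
contact_force: [0.0, 0.8, 0.2]
grip_width: 39.4
```

Call:
{"api": "play_rows", "payload": {"commands": [{"offset":[0,0,0],"twist":0},{"offset":[0,0,0],"twist":0},{"offset":[0,0,0],"twist":0}]}}

```text
time: 13.9
tool_pos: [508.0, -294.2, 204.1]
tcp_rot: [3.141, -0.0, 0.255]
contact_force: [0.0, -0.6, 0.5]
grip_width: 39.8
```

Call:
{"api": "play_rows", "payload": {"commands": [{"offset":[0,0,-0.003],"twist":0},{"offset":[0,0,-0.004],"twist":0},{"offset":[0,0,-0.005],"twist":0},{"offset":[0,0,0],"twist":0},{"offset":[0,0,0],"twist":0}]}}

```text
time: 14.4
tool_pos: [508.0, -294.2, 216.2]
tcp_rot: [3.141, -0.0, 0.255]
contact_force: [1.4, -0.1, -2.8]
grip_width: 39.7
```

Run:
```python
from h import *
o=status.get_obs(); print(o['time'],o['tool_pos'],o['tcp_rot'],o['contact_force'],o['moment'])
im=viewer.capture('wrist');cv2.imwrite('pics/w11.png',im[:,:,::-1]); s=viewer.capture('scene')
crop(s,150,150,310,270,5,'pics/s11.png')
```

```text
14.4 [ 507.95099267 -294.15494516  216.23249131] [ 3.14123877e+00 -2.17552104e-04  2.54769380e-01] [ 1.35760226 -0.06127838 -2.84474165] [ 0.03542783  0.02299932 -0.0101674 ]
```

View pics/w11.png

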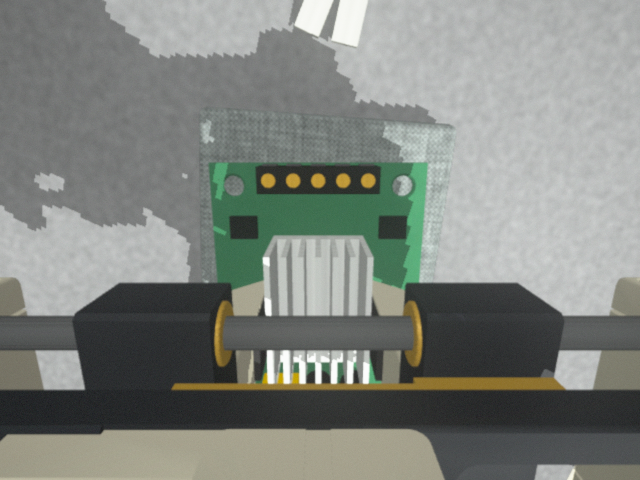

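View pics/s11.png

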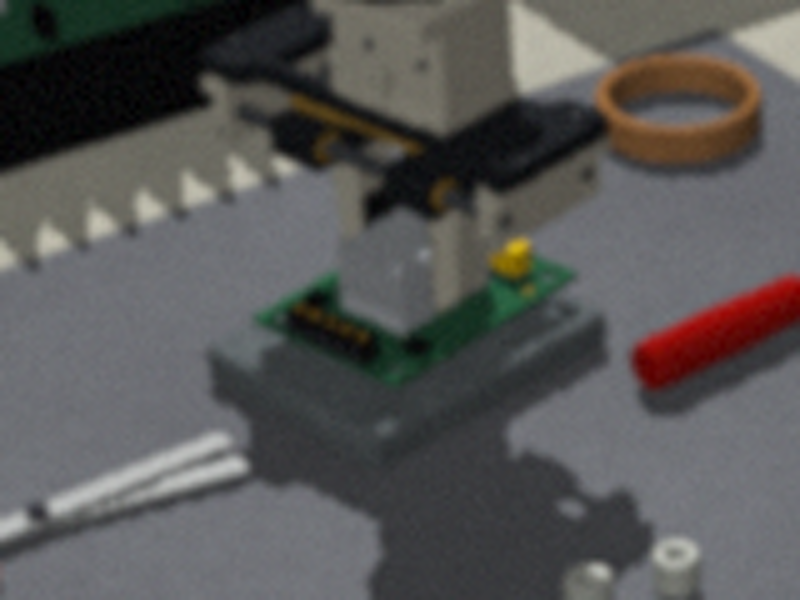

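Run:
```python
from h import *
im=cv2.imread('pics/w11.png')[:,:,::-1]; crop(im,195,150,445,270,3.2,'pics/w11a.png')
p=viewer.camera_params('wrist'); K,_,_=cam('wrist'); Ti=np.linalg.inv(p['T_tool_cam'])
P=np.array([[52,37],[52,-37],[62,47],[62,-47]])*[1,-1]; 
P=np.c_[P,[181.7]*4]; P=np.r_[P,[[30,-20,147.7],[30,20,147.7]]]
q=P@Ti[:3,:3].T+Ti[:3,3]; q=q@K.T; print((q[:,:2]/q[:,2:]).round(1), ((q[:,:2]/q[:,2:]-[195,150]+.5)*3.2-.5).round(0))
```

```text
[[230.8 186.9]
 [402.8 186.8]
 [205.7 163.1]
 [427.8 163. ]
 [260.5 259.1]
 [372.6 259.1]] [[116. 119.]
 [666. 119.]
 [ 35.  43.]
 [746.  43.]
 [211. 350.]
 [569. 350.]]
```

View pics/w11a.png

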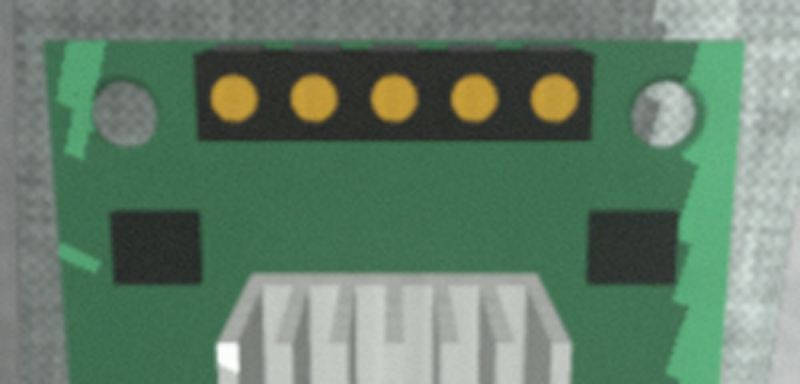

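Run:
```python
from h import *
t=cv2.imread('pics/w8.png')[:,:,::-1]
crop(t,190,55,330,225,4.6,'pics/w8a.png')
```

```text
(no output)
```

View pics/w8a.png

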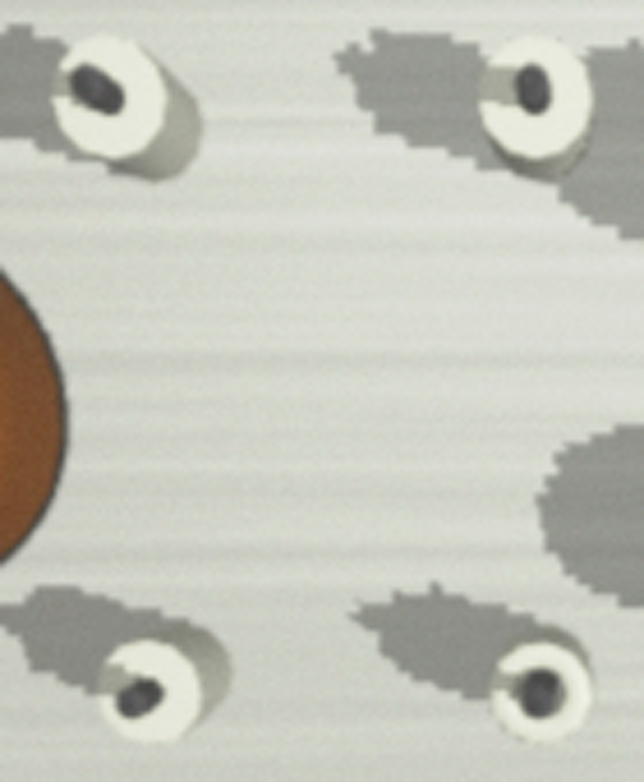

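Run:
```python
from fit import *
D={}
D['w8']=(4.6,(190,55),[((52,32,51),(84,80)),((52,-42,51),(533,78)),((-52,32,51),(134,701)),((-52,-42,51),(540,697)),((52,32,36),(110,96)),((52,-42,36),(536,98)),((-52,32,36),(152,691))])
D['w4a']=(5,(200,30),[((52,32,51),(144,126)),((52,-42,51),(676,128)),((52,32,36),(169,152)),((52,-42,36),(672,158))])
D['w4b']=(5,(200,170),[((-52,32,51),(184,167)),((-52,-42,51),(659,180)),((-52,-42,6),(651,135)),((-52,32,36),(201,156))])
S={}
for k,(s,o,A) in D.items():
    S[k]=([a for a,b in A],(np.array([b for a,b in A])+.5)/s-.5+np.array(o))
for n,ks in (('w8',['w8']),('w4',['w4a','w4b'])):
    v=np.load(n+'.npy'); c=cam('wrist',dict(tool_pos=v[:3],tcp_rot=v[3:]))
    P=np.array(sum([S[k][0] for k in ks],[]),float); U=np.vstack([S[k][1] for k in ks])
    def f(p): return (proj(c,P@R.from_euler('z',p[2]).as_matrix().T+[p[0],p[1],p[3]])-U).ravel()
    s=least_squares(f,[493,200,-.17,0]); x=s.x; Rz=R.from_euler('z',x[2]).as_matrix()
    print(n,x,'stud',(Rz@[-52,-42,6]+[x[0],x[1],0])[:2],'rms',np.sqrt(np.mean(s.fun**2)))
for yaw in (-.175,-.178,-.181):
    Rz=R.from_euler('z',yaw).as_matrix(); print(yaw,[434.6,169.15,0]+Rz@[52,37,0])
```

```text
w8 [ 4.93276495e+02  2.00677416e+02 -1.73914165e-01 -3.68740960e+00] stud [434.79328524 168.30900191] rms 0.35352774754953087
w4 [ 4.93110875e+02  2.00709183e+02 -1.78496941e-01 -2.25754588e+00] stud [434.4799429  168.60912345] rms 0.4555845900511271
-0.175 [492.24778111 196.53125878   0.        ]
-0.178 [492.32966535 196.35819249   0.        ]
-0.181 [492.41103002 196.18488131   0.        ]
```

Call:
{"api": "play_rows", "payload": {"commands": [{"offset":[0,0,-0.01],"twist":0},{"offset":[0,0,-0.02],"twist":0},{"offset":[0,-0.005,-0.025],"twist":0},{"offset":[0,-0.015,-0.025],"twist":1},{"offset":[0,-0.025,-0.012],"twist":1.5}]}}

```text
time: 15.0
tool_pos: [497.4, -251.2, 311.0]
tcp_rot: [3.138, -0.003, 0.209]
contact_force: [0.6, 0.3, -2.1]
grip_width: 39.8
```

```bash
python3 -c "
from h import *
o=status.get_obs();print(o['tool_pos'],o['tcp_rot'],o['grip_width'])
plan([492,170,312],-.15,13)"
```

```text
[ 497.36297856 -251.23093024  310.96450123] [ 3.13770474 -0.00327761  0.208895  ] 39.789977302889646
{"offset":[0.0063,-0.0318,-0.0002],"twist":1.58}
{"offset":[0.0054,-0.0319,-0.0002],"twist":1.58}
{"offset":[0.0046,-0.0321,-0.0002],"twist":1.58}
{"offset":[0.0037,-0.0322,-0.0002],"twist":1.58}
{"offset":[0.0028,-0.0323,-0.0002],"twist":1.58}
{"offset":[0.0019,-0.0323,-0.0002],"twist":1.58}
{"offset":[0.0010,-0.0324,-0.0002],"twist":1.58}
{"offset":[0.0001,-0.0324,-0.0002],"twist":1.58}
{"offset":[-0.0008,-0.0324,-0.0002],"twist":1.58}
{"offset":[-0.0017,-0.0324,-0.0002],"twist":1.58}
{"offset":[-0.0026,-0.0323,-0.0002],"twist":1.58}
{"offset":[-0.0035,-0.0322,-0.0002],"twist":1.58}
{"offset":[-0.0044,-0.0321,-0.0002],"twist":1.58}
```

Call:
{"api": "play_rows", "payload": {"commands": [{"offset":[0.006,-0.032,0],"twist":1.6},{"offset":[0.005,-0.032,0],"twist":1.6},{"offset":[0.005,-0.032,0],"twist":1.6},{"offset":[0.004,-0.032,0],"twist":1.6},{"offset":[0.003,-0.032,0],"twist":1.6}]}}

```text
time: 15.5
tool_pos: [494.8, -87.5, 308.8]
tcp_rot: [3.141, -0.001, 0.07]
contact_force: [0.3, 0.5, -3.8]
grip_width: 39.8
```

Call:
{"api": "play_rows", "payload": {"commands": [{"offset":[0.002,-0.032,0],"twist":1.6},{"offset":[0.001,-0.032,0],"twist":1.6},{"offset":[0,-0.032,0],"twist":1.6},{"offset":[-0.001,-0.032,0],"twist":1.6},{"offset":[-0.002,-0.032,0],"twist":1.6}]}}

```text
time: 16.0
tool_pos: [492.3, 72.7, 308.8]
tcp_rot: [3.142, -0.001, -0.069]
contact_force: [-0.1, -0.8, -2.2]
grip_width: 39.6
```

Call:
{"api": "play_rows", "payload": {"commands": [{"offset":[-0.003,-0.032,0],"twist":1.6},{"offset":[-0.004,-0.03,0],"twist":1.6},{"offset":[-0.004,-0.025,0],"twist":1.6},{"offset":[0,0,0],"twist":0},{"offset":[0,0,0],"twist":0}]}}

```text
time: 16.5
tool_pos: [489.5, 159.3, 308.4]
tcp_rot: [3.141, -0.0, -0.15]
contact_force: [-0.6, 0.0, -2.5]
grip_width: 39.4
```

```bash
python3 -c "
from h import *
o=status.get_obs();print(o['tool_pos'],o['tcp_rot'],o['grip_width'],o['contact_force'])
plan([491.9,196.5,270],-.177,5)"
```

```text
[489.50554544 159.31958463 308.41809356] [ 3.14129344e+00 -4.49799607e-04 -1.50040298e-01] 39.40700108229458 [-0.64428149  0.02621952 -2.45947476]
{"offset":[-0.0006,-0.0074,0.0077],"twist":0.31}
{"offset":[-0.0007,-0.0074,0.0077],"twist":0.31}
{"offset":[-0.0007,-0.0074,0.0077],"twist":0.31}
{"offset":[-0.0008,-0.0074,0.0077],"twist":0.31}
{"offset":[-0.0008,-0.0074,0.0077],"twist":0.31}
```

Call:
{"api": "play_rows", "payload": {"commands": [{"offset":[-0.0006,-0.0074,0.006],"twist":0.3},{"offset":[-0.0007,-0.0074,0.007],"twist":0.3},{"offset":[-0.0007,-0.0074,0.008],"twist":0.3},{"offset":[-0.0008,-0.0074,0.008],"twist":0.3},{"offset":[-0.0008,-0.0074,0.008],"twist":0.3}]}}

```text
time: 17.0
tool_pos: [492.1, 196.6, 270.0]
tcp_rot: [3.141, 0.001, -0.179]
contact_force: [0.6, 0.6, -2.8]
grip_width: 39.7
```

Call:
{"api": "play_rows", "payload": {"commands": [{"offset":[0,0,0],"twist":0},{"offset":[0,0,0],"twist":0},{"offset":[0,0,0],"twist":0}]}}

```text
time: 17.3
tool_pos: [492.2, 196.0, 271.2]
tcp_rot: [3.142, -0.0, -0.178]
contact_force: [0.7, 0.3, -1.9]
grip_width: 39.9
```

Run:
```python
from h import *
o=status.get_obs(); print(o['time'],o['tool_pos'],o['tcp_rot'],o['grip_width'])
im=viewer.capture('wrist');cv2.imwrite('pics/w12.png',im[:,:,::-1]); s=viewer.capture('scene');cv2.imwrite('pics/s12f.png',s[:,:,::-1])
crop(s,290,200,480,400,3.5,'pics/s12.png')
t=viewer.capture('top'); crop(t,140,180,300,315,5,'pics/t12.png')
```

```text
17.3 [492.2243739  196.00967008 271.19472261] [ 3.14153844e+00 -4.42847597e-04 -1.78044981e-01] 39.944203113861576
```

View pics/w12.png

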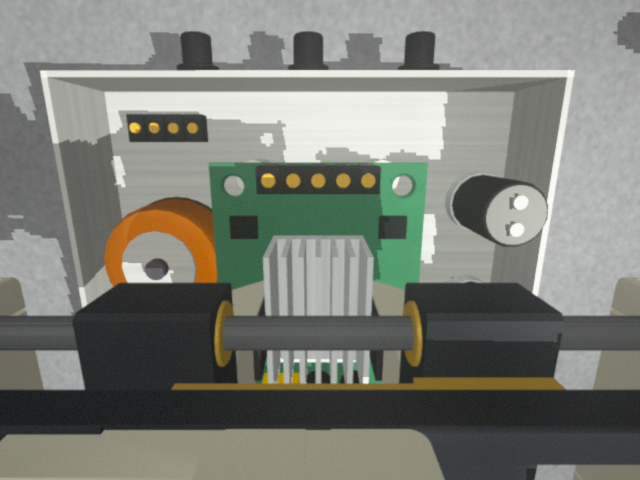

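View pics/s12.png

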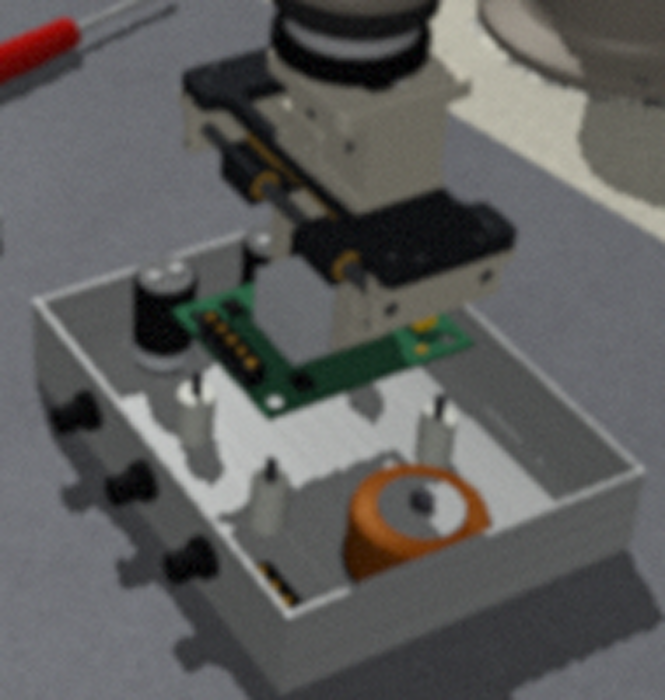

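View pics/t12.png

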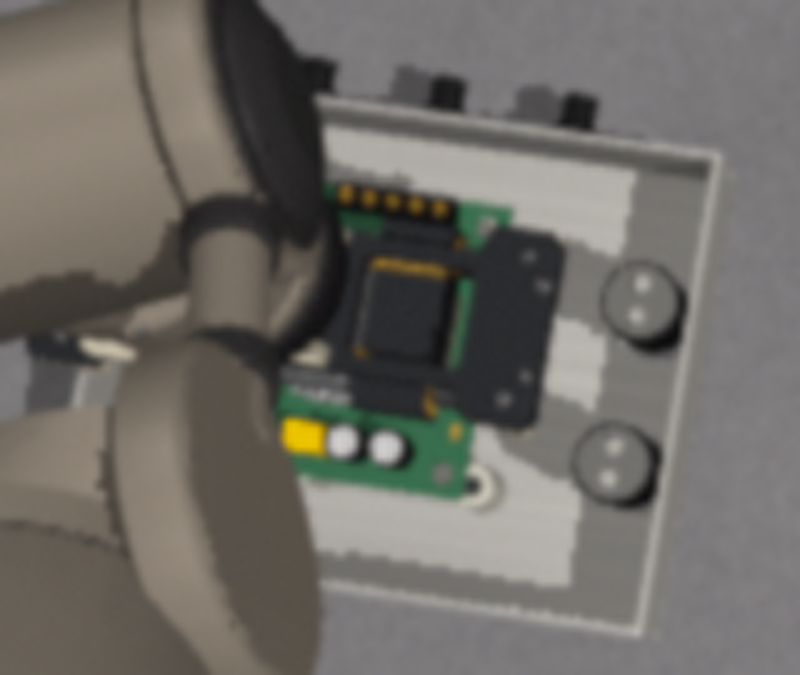

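Call:
{"api": "play_rows", "payload": {"commands": [{"offset":[0,-0.0002,0.006],"twist":0},{"offset":[0,-0.0002,0.007],"twist":0},{"offset":[0,0,0.006],"twist":0},{"offset":[0,0,0.004],"twist":0},{"offset":[0,0,0.002],"twist":0}]}}

```text
time: 17.95
tool_pos: [492.1, 196.5, 245.2]
tcp_rot: [3.141, 0.001, -0.178]
contact_force: [0.2, -0.3, -2.6]
grip_width: 40.0
```

Call:
{"api": "play_rows", "payload": {"commands": [{"offset":[0,0,0],"twist":0},{"offset":[0,0,0],"twist":0},{"offset":[0,0,0],"twist":0},{"offset":[0,0,0],"twist":0}]}}

```text
time: 18.35
tool_pos: [492.2, 196.5, 246.2]
tcp_rot: [-3.141, -0.001, -0.178]
contact_force: [-0.4, 0.7, -2.9]
grip_width: 40.1
```

Run:
```python
from h import *
o=status.get_obs(); print(o['time'],o['tool_pos'],o['tcp_rot'],o['grip_width'],o['contact_force'])
np.save('w13.npy',np.r_[o['tool_pos'],o['tcp_rot']])
im=viewer.capture('wrist');cv2.imwrite('pics/w13.png',im[:,:,::-1]); s=viewer.capture('scene');cv2.imwrite('pics/s13f.png',s[:,:,::-1])
crop(s,300,250,460,370,5,'pics/s13.png');crop(im,200,150,440,250,3.3,'pics/w13a.png')
t=viewer.capture('top'); cv2.imwrite('pics/t13f.png',t[:,:,::-1]); crop(t,190,205,250,295,7,'pics/t13.png')
```

```text
18.35 [492.23959626 196.53456259 246.23083315] [-3.14147048e+00 -5.31053694e-04 -1.78046164e-01] 40.10845203980368 [-0.41626064  0.65779879 -2.87349639]
```

View pics/w13a.png

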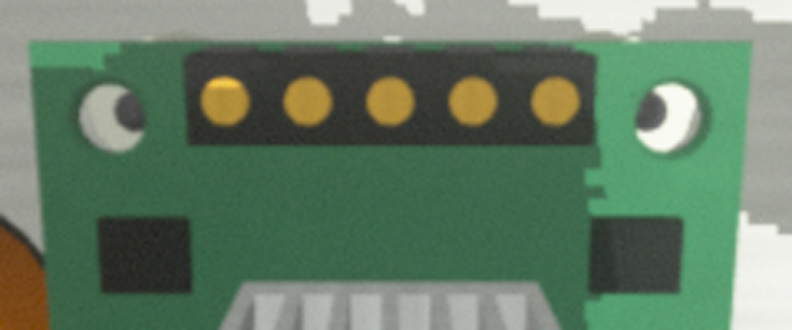

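View pics/s13.png

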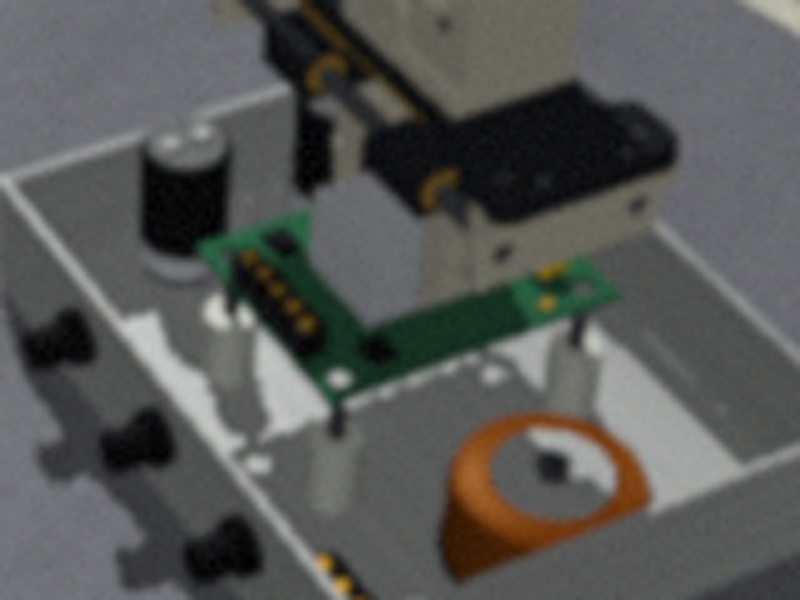

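View pics/t13.png

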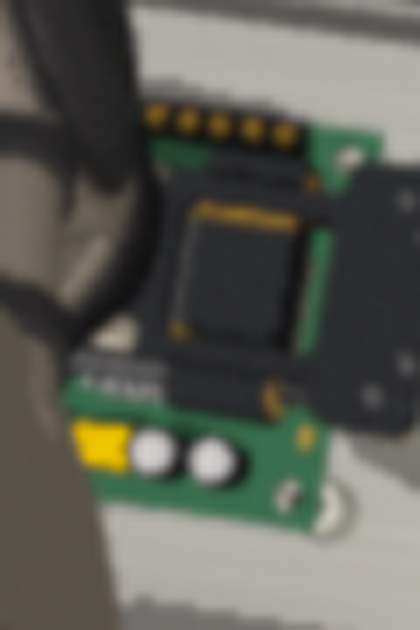

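Run:
```python
from h import *
p=viewer.camera_params('wrist'); K,_,_=cam('wrist'); Ti=np.linalg.inv(p['T_tool_cam'])
def pj(P): q=np.atleast_2d(P)@Ti[:3,:3].T+Ti[:3,3]; q=q@K.T; return q[:,:2]/q[:,2:]
for g in (9,10,11.2,12.5):
  a=pj([[52.4,-37,181.7],[52.4,37,181.7],[52.4,-37,184.1+g],[52.4,37,184.1+g],[53.4,37,184.1+g],[52.4,38,184.1+g]])
  print(g,((a[2]-a[0])*3.3).round(1),((a[3]-a[1])*3.3).round(1),'per mm x',((a[4]-a[3])*3.3).round(1),'y',((a[5]-a[3])*3.3).round(1))
```

```text
9 [18.7 -8.7] [-18.1  -8.7] per mm x [ 0.4 -7.2] y [ 7.2 -0. ]
10 [20.2 -9.4] [-19.6  -9.4] per mm x [ 0.4 -7.2] y [ 7.1 -0. ]
11.2 [ 22.  -10.2] [-21.3 -10.2] per mm x [ 0.4 -7.2] y [ 7.1 -0. ]
12.5 [ 24.  -11.1] [-23.2 -11.1] per mm x [ 0.4 -7.1] y [ 7. -0.]
```

Run:
```python
from h import *
im=cv2.imread('pics/w13.png')[:,:,::-1]
a=im[165:205,215:255];b=im[165:205,383:423]
cv2.imwrite('pics/w13h.png',cv2.resize(np.hstack([a,b])[:,:,::-1],None,fx=10,fy=10,interpolation=cv2.INTER_CUBIC))
```

```text
(no output)
```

View pics/w13h.png

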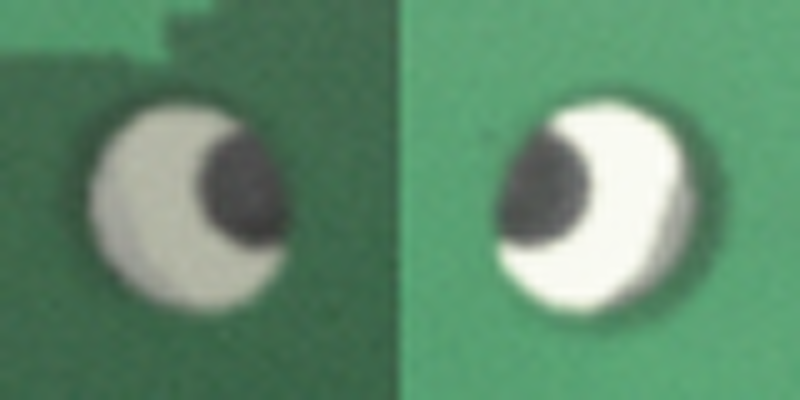

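Call:
{"api": "play_rows", "payload": {"commands": [{"offset":[-0.0004,0,0.001],"twist":0},{"offset":[0,0,0],"twist":0},{"offset":[0,0,0],"twist":0},{"offset":[0,0,0],"twist":0},{"offset":[0,0,0],"twist":0}]}}

```text
time: 19.0
tool_pos: [491.8, 196.6, 245.0]
tcp_rot: [3.142, -0.0, -0.178]
contact_force: [0.2, 0.5, -2.7]
grip_width: 39.7
```

Call:
{"api": "play_rows", "payload": {"commands": [{"offset":[0,0,0],"twist":0},{"offset":[0,0,0],"twist":0},{"offset":[0,0,0],"twist":0},{"offset":[0,0,0],"twist":0},{"offset":[0,0,0],"twist":0}]}}

```text
time: 19.5
tool_pos: [491.8, 196.6, 245.0]
tcp_rot: [3.142, -0.0, -0.178]
contact_force: [-0.0, -0.7, -2.1]
grip_width: 40.2
```

Run:
```python
from h import *
o=status.get_obs(); print(o['time'],o['tool_pos'],o['tcp_rot'],o['dq'].round(4),o['grip_width'],o['contact_force'],o['moment'])
im=viewer.capture('wrist')
a=im[165:205,215:255];b=im[165:205,383:423]
cv2.imwrite('pics/w14h.png',cv2.resize(np.hstack([a,b])[:,:,::-1],None,fx=10,fy=10,interpolation=cv2.INTER_CUBIC))
s=viewer.capture('scene');cv2.imwrite('pics/s14.png',s[:,:,::-1])
print(status.get_obs()['tool_pos'])
```

```text
19.5 [491.78690578 196.58160913 245.00214978] [ 3.14152863e+00 -4.02666913e-05 -1.78056693e-01] [ 0.0007 -0.0022 -0.0001  0.0013  0.001  -0.001 ] 40.20053876632715 [-0.03087645 -0.73660438 -2.07931329] [-0.00023064  0.06601346 -0.04773862]
[491.79913452 196.56348072 244.99044533]
```

View pics/w14h.png

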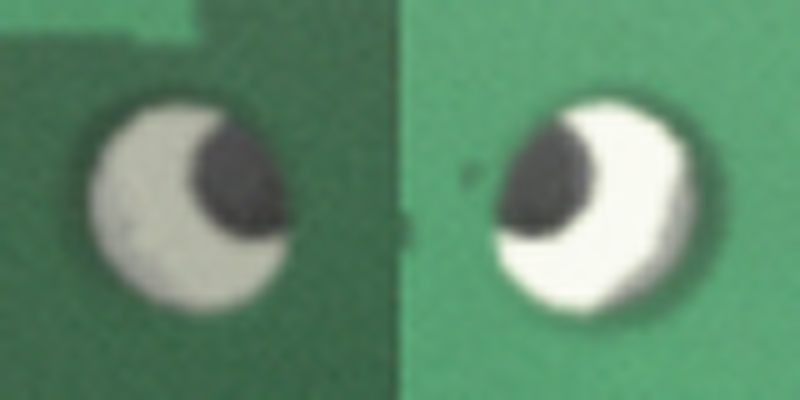

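View pics/s14.png

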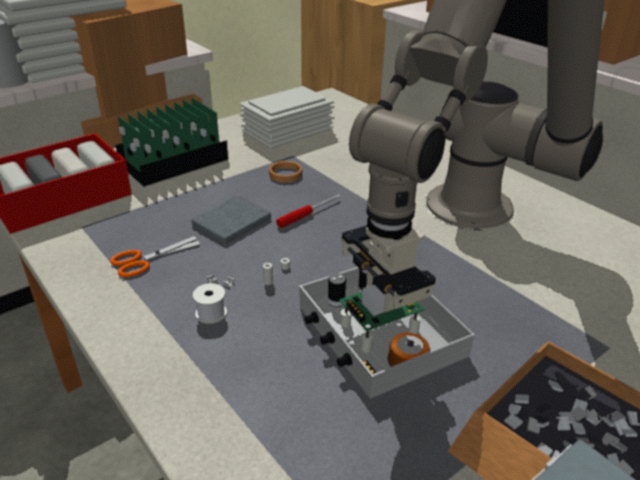

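```bash
python3 -c "
from plant import ticket
print(ticket.close_job())"
```

```text
the job is handed in; nothing more can be done
None
```

The job was done in the order you asked and handed in after about 19.6 s of the 61 s. The arm is still holding the board over the studs.

- **Spacer:** I picked up the loose 30 mm spacer and slid it over the bare stud without it catching. It met the floor at the expected height with about 5.6 N of push, and I let go. A wrist picture afterwards showed it standing upright on the stud.
- **Board pick-up and carry:** I gripped the board by the heatsink and lifted it level off the foam. Over the walls and capacitors, its underside stayed at least 85 mm above the bench, against 67 mm for the capacitors. No sudden force showed while carrying it.
- **Final hold:** By arm reading, the board's underside is about 10 mm above the stud tips, level to about 0.001 rad and still. The terminal block faces the cable-gland wall. The wrist force reads only about the board's weight, so it appears to touch nothing.
- **Hole alignment:** In the wrist camera, the two studs on the terminal-block side sit in their holes within a few tenths of a millimetre of where they should. I moved the board 0.4 mm to get there. The two holes on the other side were mostly hidden, so their alignment is inferred from the fit, the board's yaw, and coarser scene and top views.

**Disagreements:** The wrist camera read about 0.8 mm off sideways and 2–4 mm off in depth compared with the arm, so I corrected for the sideways error. The separate estimates of the chassis yaw differed by about 0.4°.

In the last scene picture the bystander objects and the two wrong spacers look as they were.

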